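# Change the filter cassette of a bench dust extractor

### The arm

A 6-joint arm with a two-finger parallel gripper is mounted at the origin on the work surface; the furniture and walls round the work are solid. World frame = base frame: x ahead of the robot, y to its left, z up, the work surface at z = 0. Lengths are in m, angles in degrees, forces in N, time in s.
With the tool pointing down it reaches from about 0.375 to 0.9 m from the base axis. Payload 3.1 kg.
Tool frame: the origin (TCP) lies at the very end of the fingers, on their centre line; the grasp point (between the pads) lies 19 mm behind it; z points along the fingers, y is the line along which they close (so a half turn about z gives the same grasp; the last joint's range is limited). The gripper opens to 87 mm and grips with 3 to 60 N. Pads are 19 mm wide; open, the fingers measure 117 mm over their backs; the gripper's body (75 mm by 190 mm) begins 51 mm behind the grasp point.
Start: joints at [59.559, 30.224, 82.088, -0, 67.689, -10.227], TCP at [0.216, 0.586, 0.223] pointing down, gripper open.
Joint ranges: [-176.69, 176.69], [-43.24, 126.21], [12.49, 139.97], [-82, 262], [0, 151.66], [-163.58, 163.58]. Speed limits (degrees/s): [159.86, 159.86, 180, 180, 180, 180].

### API

Orientations are given as a 3x3 rotation matrix whose columns are the frame's x, y, z axes.
In Python, from rig import bot gives the robot as it stands.
- The arm moves only by the tool move_arm, never from a script. Its argument "increments" is a list of rows, each an object with "xyz": the shift along the tool's x, y, z in mm, a list of three; "roll": the turn about the tool's z in rad; "grip": the opening in per cent of the stroke, from 0 (shut) to 100 (fully open). A call has 1 to 5 rows; each row shifts and turns the commanded pose from where the row before left it, along the tool's axes as they then stand; what a row does not reach is not made up. A row lasts 1/12 s, in which the tool goes at most 41.7 mm and 7.16 degrees, less where a joint would pass 70% of its speed; a pose out of reach is approached as far as the arm can. A call is refused whole if a number of a shift passes 41.7 or a number of a turn 0.125, either way. A call with a gripper value outside its range is refused whole. The fingers move at their own pace and stop on an object; the grip force is fixed at half the most. Time passes only in rows, so rows that do not move let the fingers close. It gives the time, the measured TCP pose, the force, the opening and the grip force at its end, in the units of the state.
- bot.read_state(): the state, without advancing time (a new reading comes with each control period).
- bot.capture(name): name is "scene" or "top" or "wrist"; returns (picture, depth): 480x640x3 uint8, red, green, blue; 480x640 float32, m along the optical axis (not along the pixel's ray), 0 where there is no reading.
- bot.camera_model(name): a dict with "intrinsics" (3x3 intrinsics, pixels), "rvec" (rotation vector, rad) and "tvec" (3), from world to camera coordinates, as OpenCV has them; the wrist camera has in their place "tool_from_camera" (4x4, takes a point from camera to tool coordinates, whose origin is the TCP and whose axes are the flange's). Camera axes: x right, y down, z forward; pixel columns grow to the right and rows downward; lengths in m; the calibration is good to about 2 mm. A picture is of the moment at which its call begins: read the wrist's pose just before it. camera_model takes no time and is no camera call.
- bot.hand_in(): hands the job in; it is judged then, once.
Trained networks look in the newest picture that a camera, given by its name, has taken for a name from the list of things; names that differ only in an ending like _2 or _b are one class to them, and where a whole thing is asked for, a point or a joint stands for the part that bears it (a point fixed in the world has none). Each returns a list of dicts, best first, with "conf" (0 to 1); they miss things now and then, are a little off and sometimes report something else, mostly with a low value. They report only what shows in the picture. A call takes as long as a camera call.
- bot.spot_in(label, camera): "at" ([x, y, z] in m, in the coordinates of the camera as it stood for that picture, good to about 4 mm: the middle of the surface that is visible of it).
- bot.trace(label, camera): "mask" (480x640 bool, what is visible of it).
The state is a dict: "time_s": time; "joint_positions": joint angles; "qvel": joint speeds; "tau": joint torques, N m; "position": TCP position; "tcp_rot": TCP orientation; "force": force on the tool from outside, world axes, zero at the start; "moment": the same for the moment, N m; "opening": opening from 0.0 (shut) to 1.0 (fully open); "grasp_force": force on a finger pad.
Only numpy, scipy, OpenCV 4.12 (cv2) and the standard library are available. Lean on these libraries where they do the work, as an engineer would, in place of code of your own. Each camera call takes 0.05 s, during which the arm holds its last target. There are 200 camera calls.

### The job

Change the filter of the bench dust extractor. Press the spent cassette down until its latch lets go, draw it out once it has sprung up, and stand it upright in the blue return tray; then push the fresh cassette down through the sprung dust flap - the cassette itself opens the flap, the gripper stays off it - until it latches and stays down. Do not shift the bottle, the jar and the wooden cone standing about.

Things in the scene. Friction and masses are not known exactly. Their poses are not given: they have to be found in the camera images.
- extractor: Bench dust extractor, fixed grey box 104 (x) by 118 (y) by 140 mm high, black bezel on top, hose spigot 16 mm out of its back. Origin: centre of its underside; z up; -x is its front (louvres, red switch). Its flat top (z 140) has one mouth, 36 (x) by 94 mm (y), with 5 mm lead-in chamfers round it. In the bay is a spring carriage with a push-push latch: full presses release and latch it in turn.
- bay_mouth (a point): Centre of the extractor's mouth, level with its flat top, 18 mm in front of the box's middle; axes of the extractor. A cassette goes in with its 90 mm width along y, 32 mm thickness along x, either way round. In the bay its top is 45 mm above this point with the carriage up, 11 mm above when latched, 1.5 mm below when pressed to the stop.
- carriage (a joint): Spring carriage under the cassette, m, growing downwards: 0 up, 0.034 latched (as at the start), stop 0.0465. Pressed past 0.044 and let go it toggles: latched, it rises to 0 in 0.5 s; up, it comes back to 0.034 and stays. Presses short of 0.041 do not. Spring 8 N (up) to 12 N (stop) plus 40 N per m/s damping: press at 50 mm/s or slower. It can be pressed only through a cassette.
- dust_flap (a joint): Sprung dust flap, rad: 0 = shut across the mouth, 8 mm below the rim; about 1.4 = pushed down against the side of a cassette. Plate 38 x 88 x 3 mm, hinged along the mouth's back (+x) edge; it swings only down into the bay and shuts itself (0.02 to 0.05 N m). At the start the spent cassette holds it open.
- spent_cassette: Spent filter cassette, latched in the extractor at the start: slab 32 mm (x) by 90 mm (y) by 115 mm high, dirty brown pleats, dark label on top; 0.13 to 0.24 kg. Origin: centre of its underside, z up along it. Underside chamfered 6 mm all round; the upper 36 mm is a solid ribbed grip head, gripped across the 32 mm. It stands loose on the carriage; 11 mm stand out until it is released.
- spent_cassette_top (a point): Centre of the spent cassette's top face, 115 mm above its underside.
- fresh_cassette: Fresh filter cassette, the same shape and size as the spent one (32 x 90 x 115 mm) with white pleats and a blue label on top; 0.11 to 0.22 kg. It stands upright and loose on the counter, the oil bottle close beside its -x face towards its -y end. Origin: centre of its underside.
- fresh_cassette_top (a point): Centre of the fresh cassette's top face, 115 mm above its underside.
- tray_floor (a point): Centre of the inner floor of the blue sheet-steel return tray, which is fixed to the counter: inside 58 mm (x) by 114 mm (y), walls 20 mm above this floor, floor 2 mm above the counter. The spent cassette stands upright in it with its 90 mm width along the tray's y.
- oil_bottle: White oil bottle with a red spout, a bystander close beside the fresh cassette (its side 20 to 27 mm from the broad face): body 50 mm in diameter and 100 mm high, spout to 140 mm. Origin: centre of its underside.
- flux_jar: Brown jar with a black cap, a bystander, 47 mm in diameter, 77 mm high. Origin: centre of its underside.
- size_cone: Wooden ring-size cone, a bystander, foot 60 mm in diameter, 172 mm high. Origin: centre of its underside.
- drawer_chest: Grey drawer chest, fixed furniture to keep clear of: 206 mm high; measured in the world axes it reaches from 155 mm nearer to 155 mm farther than its origin in x, and from 130 mm right to 155 mm left of it in y, an open drawer (105 to 151 mm high) included.
- bench_vice: Blue bench vice, fixed furniture to keep clear of, 123 mm high; measured in the world axes within 75 mm of its origin in x and 105 mm in y.

How it is judged:
By the outcome, as a careful person would: the job done as asked, in the order asked, and still so for the second after the job is handed in, with the robot touching nothing.
It also fails if it takes over 64 s, if anything falls off the work surface, if the arm or the gripper's body presses on something with over 40 N, if the wrist force passes 120 N, or if a joint passes its speed limit or range.

## Working session

There is one attempt and no reset: what is moved stays moved. The work goes in short steps, Python scripts to look and compute and a tool call to move; the robot and the scene stay as the last step left them, time stands still between calls to the robot, and variables do not carry over. Pictures are saved under pics/ and viewed, at most 10 in all, crops included, and the job is handed in when it is done.

Besides the shell and the picture viewer there is one more tool, called after "Call:" in YAML: its name, and indented under it one key for each argument. move_arm: Moves the arm, as the interface text tells. Its arguments: {"type":"object","properties":{"increments":{"type":"array"}},"required":["increments"]}

```bash
mkdir -p pics
cat > h.py <<'E'
import numpy as np,cv2
from rig import bot
def T(cam,st=None):
    m=bot.camera_model(cam)
    if cam=="wrist":
        st=st or bot.read_state(); W=np.eye(4); W[:3,:3]=st["tcp_rot"]; W[:3,3]=st["position"]
        return W@np.array(m["tool_from_camera"]),np.array(m["intrinsics"])
    R=cv2.Rodrigues(np.array(m["rvec"],float))[0]; M=np.eye(4); M[:3,:3]=R; M[:3,3]=np.ravel(m["tvec"])
    return np.linalg.inv(M),np.array(m["intrinsics"])
def cloud(cam,d,st=None):
    M,K=T(cam,st); v,u=np.mgrid[:480,:640]
    P=np.stack([(u-K[0,2])/K[0,0]*d,(v-K[1,2])/K[1,1]*d,d],-1)
    W=P@M[:3,:3].T+M[:3,3]; W[d==0]=np.nan; return W
def save(n,p): cv2.imwrite("pics/"+n,p[:,:,::-1])
E
python3 - <<'E'
from h import *
np.set_printoptions(precision=3,suppress=True)
st=bot.read_state(); print(st["position"],st["tcp_rot"],st["force"],st["time_s"])
ims=[]
for c in ["top","scene"]:
    p,d=bot.capture(c); ims.append(p); W=cloud(c,d); np.save(c+".npy",W)
    M,K=T(c); print(c,M[:3,3])
    for l in ["extractor","spent_cassette","fresh_cassette","tray_floor","oil_bottle","flux_jar","size_cone","drawer_chest","bench_vice"]:
        r=bot.trace(l,c)
        for q in r[:2]:
            m=q["mask"]; w=W[m]; w=w[~np.isnan(w[:,0])]
            if len(w)<10: continue
            zt=np.percentile(w[:,2],97); t=w[w[:,2]>zt-.008]
            (cx,cy),(a,b),an=cv2.minAreaRect(t[:,:2].astype(np.float32)*1000)
            v,u=np.nonzero(m)
            print(l,round(q["conf"],2),"px",int(u.mean()),int(v.mean()),"n",m.sum(),"ztop",round(float(zt),3),"rect",round(cx),round(cy),round(a),round(b),round(an), "med",np.median(t,0))
save("a.png",cv2.resize(np.vstack(ims),(600,900))[:,:] if 0 else np.hstack(ims)[:, :])
cv2.imwrite("pics/a.png",cv2.resize(np.vstack(ims),(448,600) if 0 else (400,600))[:,:,::-1])
save("top.png",ims[0]);save("scene.png",ims[1])
E
```

```text
[0.216 0.586 0.222] [[-0.938  0.345 -0.001]
 [ 0.345  0.938 -0.002]
 [ 0.    -0.002 -1.   ]] [ 0.075 -0.51  -0.78 ] 0.0
top [0.34  0.013 1.066]
extractor 0.64 px 288 187 n 3441 ztop 0.142 rect 596 60 118 106 82 med [0.609 0.058 0.139]
spent_cassette 0.68 px 286 191 n 954 ztop 0.154 rect 576 63 90 34 81 med [0.576 0.063 0.151]
fresh_cassette 0.63 px 355 266 n 1098 ztop 0.117 rect 444 -63 89 32 85 med [ 0.444 -0.063  0.114]
tray_floor 0.93 px 202 230 n 1867 ztop 0.024 rect 533 241 65 119 16 med [0.525 0.24  0.022]
oil_bottle 0.66 px 361 301 n 614 ztop 0.118 rect 379 -76 20 18 88 med [ 0.379 -0.075  0.114]
flux_jar 0.76 px 435 280 n 569 ztop 0.079 rect 417 -222 38 38 58 med [ 0.417 -0.222  0.076]
size_cone 0.56 px 190 273 n 838 ztop 0.17 rect 443 260 10 11 88 med [0.442 0.259 0.171]
scene [ 0.28  -0.59   0.838]
extractor 0.76 px 370 220 n 3825 ztop 0.141 rect 595 58 121 105 82 med [0.61  0.048 0.139]
spent_cassette 0.88 px 360 195 n 613 ztop 0.153 rect 575 61 93 32 81 med [0.574 0.055 0.151]
fresh_cassette 0.62 px 318 282 n 1265 ztop 0.117 rect 444 -66 89 33 84 med [ 0.443 -0.069  0.115]
tray_floor 0.76 px 314 189 n 1169 ztop 0.024 rect 532 238 65 122 16 med [0.535 0.234 0.021]
flux_jar 0.86 px 332 366 n 966 ztop 0.078 rect 416 -225 40 37 72 med [ 0.416 -0.226  0.076]
flux_jar 0.43 px 288 301 n 1075 ztop 0.118 rect 378 -79 20 18 73 med [ 0.378 -0.08   0.114]
size_cone 0.76 px 275 170 n 594 ztop 0.166 rect 443 258 13 11 71 med [0.442 0.256 0.166]
size_cone 0.68 px 314 189 n 1146 ztop 0.023 rect 532 238 65 122 16 med [0.53  0.233 0.02 ]
drawer_chest 0.61 px 276 172 n 622 ztop 0.164 rect 443 255 12 8 3 med [0.443 0.256 0.163]
```

View pics/top.png

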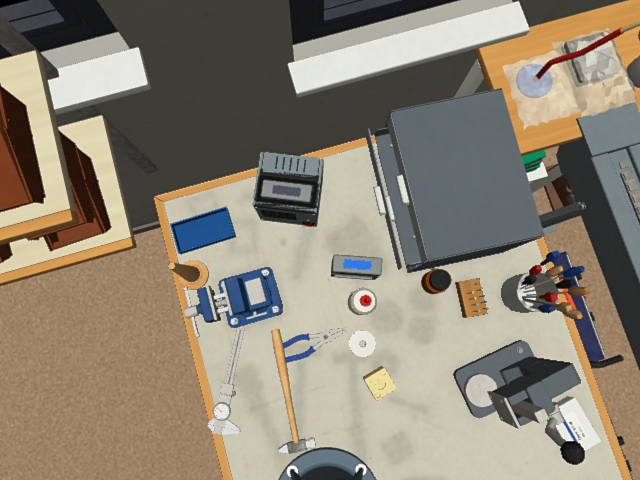

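View pics/scene.png

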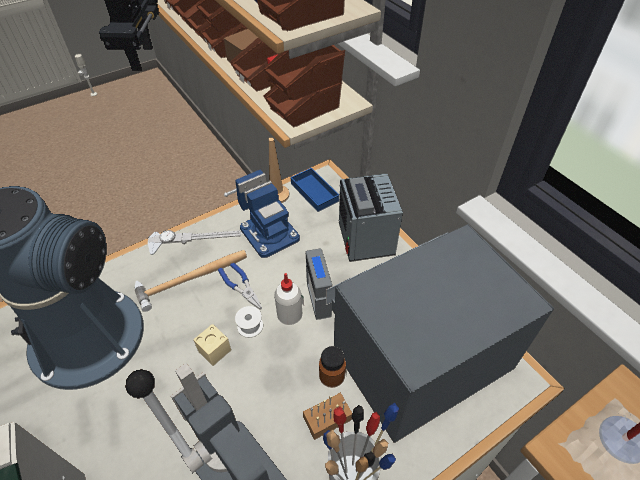

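The top view shows the extractor at about (288,187) with the spent cassette in it, the fresh cassette at (357,266), and the bottle just in front of that at (362,300). The tray is at (203,230), the cone at (185,272), the vice at (245,298) and the chest on the right from column 370. The scene view agrees, so the network positions are plausible. The heights check too: 0.151, 0.115 and 0.022 m.

```bash
cat >> h.py <<'E'
import json
def plan(x,y,z,yaw,n,start=None,roll=True,grip=None):
    """yaw: world angle (deg) of tool y. returns rows; mm"""
    st=bot.read_state(); R=np.array(st["tcp_rot"]); p=np.array(st["position"])*1000
    if start is not None: p,R=start
    cur=np.degrees(np.arctan2(R[1,1],R[0,1])); d=(yaw-cur+90)%180-90
    tot=-np.radians(d); k=max(1,int(np.ceil(abs(tot)/.12))) ; n=max(n,k)
    t=np.array([x,y,z],float); rows=[]; p0=p.copy(); done=0
    for i in range(n):
        goal=p0+(t-p0)*(i+1)/n; s=np.round(R.T@(goal-p),0 if i<n-1 else 1); r=round(tot*(i+1)/n-done,3); done+=r
        p=p+R@s; R=R@cv2.Rodrigues(np.array([0,0,r]))[0]
        q={"xyz":[float(a)+0. for a in s],"roll":r}
        if grip is not None:q["grip"]=grip
        rows.append(q)
    for i in range(0,n,5): print(json.dumps(rows[i:i+5]).replace(" ",""))
    return p,R
E
python3 - <<'E'
from h import *
W=np.load("top.npy");S=np.load("scene.npy")
for nm,w in(("top",W),("scene",S)):
    f=w.reshape(-1,3); f=f[~np.isnan(f[:,0])]
    ch=f[(f[:,2]>.1)&(f[:,2]<.215)&(f[:,1]<-.112)&(f[:,1]>-.5)&(f[:,0]>.4)&(f[:,0]<.95)]
    for lo in (.1,.15,.2):
        c=ch[(ch[:,2]>=lo)&(ch[:,2]<lo+.05)]; print(nm,lo,len(c), c.min(0) if len(c) else 0,c.max(0) if len(c) else 0)
        for xx in (.42,.46,.5,.54,.58,.62):
            e=c[abs(c[:,0]-xx)<.02]; print(xx, e[:,1].max() if len(e) else None,end="; ")
        print()
plan(576,62,255,-8,24)
E
```

```text
top 0.1 2702 [ 0.40014424 -0.42733567  0.10014439] [ 0.94996077 -0.11201075  0.14996234]
0.42 -0.1364825414176267; 0.46 -0.1273256514798456; 0.5 -0.12099626865583496; 0.54 -0.11213633411003987; 0.58 -0.11205051687665007; 0.62 -0.11558850672464349; 
top 0.15 1906 [ 0.40000154 -0.43961137  0.15003228] [ 0.71727836 -0.11297701  0.19998526]
0.42 -0.13722281370782283; 0.46 -0.12993996739211966; 0.5 -0.12283309600142558; 0.54 -0.11359751713462635; 0.58 -0.11297701377917199; 0.62 -0.1329808551570425; 
top 0.2 18062 [ 0.43629219 -0.38872182  0.20002278] [ 0.73878153 -0.12349067  0.21476908]
0.42 -0.1735715793669843; 0.46 -0.16497173396725992; 0.5 -0.15681751654219775; 0.54 -0.1493085392386618; 0.58 -0.14192068933520333; 0.62 -0.13376674206635872; 
scene 0.1 3008 [ 0.40050207 -0.43182298  0.10000616] [ 0.94978883 -0.11236471  0.14999263]
0.42 -0.13807352787237975; 0.46 -0.13076067576916806; 0.5 -0.1232605122038794; 0.54 -0.11450162451722157; 0.58 -0.11236470837656809; 0.62 -0.33827501228803547; 
scene 0.15 3785 [ 0.40002119 -0.44052714  0.15000953] [ 0.73960864 -0.1124269   0.1999952 ]
0.42 -
[... 648 characters left out ...]
"xyz":[-25.0,-8.0,-1.0],"roll":0.057},{"xyz":[-26.0,-5.0,-2.0],"roll":0.057},{"xyz":[-26.0,-5.0,-1.0],"roll":0.056},{"xyz":[-27.0,-3.0,-2.0],"roll":0.057}]
[{"xyz":[-26.0,-1.0,-1.0],"roll":0.056},{"xyz":[-27.0,0.0,-1.0],"roll":0.057},{"xyz":[-26.0,2.0,-2.0],"roll":0.056},{"xyz":[-26.0,3.0,-1.0],"roll":0.057},{"xyz":[-27.0,5.0,-1.0],"roll":0.057}]
[{"xyz":[-25.0,6.0,-2.0],"roll":0.056},{"xyz":[-26.0,7.0,-1.0],"roll":0.057},{"xyz":[-25.0,9.0,-1.0],"roll":0.056},{"xyz":[-24.0,11.0,-2.0],"roll":0.057},{"xyz":[-24.0,11.0,-1.0],"roll":0.056}]
[{"xyz":[-23.0,13.0,-1.0],"roll":0.057},{"xyz":[-22.0,15.0,-2.0],"roll":0.056},{"xyz":[-22.0,15.0,-1.0],"roll":0.057},{"xyz":[-20.1,17.1,-1.5],"roll":0.057}]
```

Call:
move_arm:
  increments:
    - {"xyz": [-22, -15, -1], "roll": 0.057, "grip": 0}
    - {"xyz": [-22, -14, -2], "roll": 0.056, "grip": 0}
    - {"xyz": [-23, -13, -1], "roll": 0.057, "grip": 0}
    - {"xyz": [-24, -12, -1], "roll": 0.056, "grip": 0}
    - {"xyz": [-25, -10, -2], "roll": 0.057, "grip": 0}

```text
time_s: 1.42
position: [0.2912, 0.4757, 0.2295]
tcp_rot: [[-0.803, 0.596, -0.0], [0.596, 0.803, -0.0], [-0.0, -0.0, -1.0]]
force: [0.1, -0.7, -0.3]
opening: 0.708
grasp_force: 0.0
```

Call:
move_arm:
  increments:
    - {"xyz": [-25, -8, -1], "roll": 0.056, "grip": 0}
    - {"xyz": [-25, -8, -1], "roll": 0.057, "grip": 0}
    - {"xyz": [-26, -5, -2], "roll": 0.057, "grip": 0}
    - {"xyz": [-26, -5, -1], "roll": 0.056, "grip": 0}
    - {"xyz": [-27, -3, -2], "roll": 0.057, "grip": 0}

```text
time_s: 1.83
position: [0.3663, 0.3663, 0.2367]
tcp_rot: [[-0.605, 0.796, 0.0], [0.796, 0.605, 0.0], [0.0, 0.0, -1.0]]
force: [-0.2, -0.9, 0.8]
opening: 0.326
grasp_force: 0.0
```

Call:
move_arm:
  increments:
    - {"xyz": [-26, -1, -1], "roll": 0.056, "grip": 0}
    - {"xyz": [-27, 0, -1], "roll": 0.057, "grip": 0}
    - {"xyz": [-26, 2, -2], "roll": 0.056, "grip": 0}
    - {"xyz": [-26, 3, -1], "roll": 0.057, "grip": 0}
    - {"xyz": [-27, 5, -1], "roll": 0.057, "grip": 0}

```text
time_s: 2.25
position: [0.442, 0.2573, 0.2428]
tcp_rot: [[-0.358, 0.934, 0.0], [0.934, 0.358, 0.0], [0.0, 0.0, -1.0]]
force: [-0.3, 0.4, -0.4]
opening: 0.02
grasp_force: 0.0
```

Call:
move_arm:
  increments:
    - {"xyz": [-25, 6, -2], "roll": 0.056, "grip": 0}
    - {"xyz": [-26, 7, -1], "roll": 0.057, "grip": 0}
    - {"xyz": [-25, 9, -1], "roll": 0.056, "grip": 0}
    - {"xyz": [-24, 11, -2], "roll": 0.057, "grip": 0}
    - {"xyz": [-24, 11, -1], "roll": 0.056, "grip": 0}

```text
time_s: 2.67
position: [0.5166, 0.1481, 0.2499]
tcp_rot: [[-0.084, 0.996, 0.001], [0.996, 0.084, 0.0], [0.0, 0.001, -1.0]]
force: [-0.1, 0.9, 0.3]
opening: 0.009
grasp_force: 0.0
```

Call:
move_arm:
  increments:
    - {"xyz": [-23, 13, -1], "roll": 0.057, "grip": 0}
    - {"xyz": [-22, 15, -2], "roll": 0.056, "grip": 0}
    - {"xyz": [-22, 15, -1], "roll": 0.057, "grip": 0}
    - {"xyz": [-20, 17, -2], "roll": 0.057, "grip": 0}
    - {"xyz": [0, 0, 0], "roll": 0, "grip": 0}

```text
time_s: 3.08
position: [0.5798, 0.0579, 0.2561]
tcp_rot: [[0.145, 0.989, 0.005], [0.989, -0.145, -0.002], [-0.002, 0.005, -1.0]]
force: [0.4, 0.4, -0.4]
opening: 0.008
grasp_force: 0.0
```

```bash
cat >> h.py <<'E'
def topface(l,cam,W,band=.006,lim=None):
    for q in bot.trace(l,cam)[:1]:
        m=q["mask"]&~np.isnan(W[...,0]); w=W[m]; zt=np.percentile(w[:,2],95) if lim is None else lim
        t=w[abs(w[:,2]-zt)<band]; (cx,cy),(a,b),an=cv2.minAreaRect(t[:,:2].astype(np.float32)*1000)
        yaw=an if a<b else an-90   # direction of the short side's normal => short axis... x axis of thing
        print(l,cam,round(q["conf"],2),"ztop",np.round(np.median(t[:,2])*1000,1),"c",round(cx,1),round(cy,1),"sides",round(a,1),round(b,1),"xaxis yaw",round((yaw+90)%180-90,1),len(t))
E
python3 - <<'E'
from h import *
st=bot.read_state(); p,d=bot.capture("wrist"); save("w1.png",p); W=cloud("wrist",d,st); np.save("w1.npy",W)
print(st["position"],st["tcp_rot"],st["opening"],st["force"],st["time_s"])
for l in ["spent_cassette","extractor"]: topface(l,"wrist",W)
T2=np.load("top.npy")
bot.capture("top")
for l in ["spent_cassette","extractor"]: topface(l,"top",T2)
E
```

```text
[0.57975683 0.05792466 0.25613028] [[ 0.14514156  0.989399    0.00485316]
 [ 0.98940949 -0.14513132 -0.00240188]
 [-0.00167208  0.00515037 -0.99998534]] 0.008267398474710082 [ 0.42663371  0.41968099 -0.37299972] 3.0833
spent_cassette wrist 0.77 ztop 150.5 c 576.1 64.6 sides 87.6 31.7 xaxis yaw -7.8 4749
extractor wrist 0.66 ztop 138.9 c 597.5 75.1 sides 87.9 105.2 xaxis yaw 81.6 11900
extractor top 0.82 ztop 138.9 c 587.4 9.8 sides 16.0 103.3 xaxis yaw 81.9 385
```

View pics/w1.png

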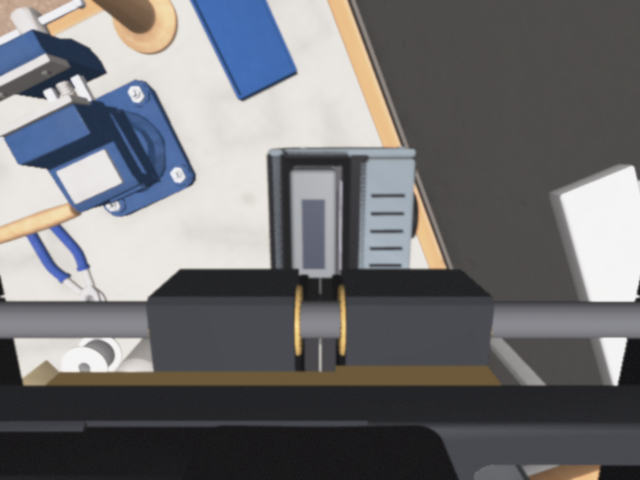

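The wrist view shows the cassette's top at about columns 290–342, rows 168–276, square to the fingers. The shut fingers are level with the middle of the box. I'll shift about 4 mm, go down and press.

Call:
move_arm:
  increments:
    - {"xyz": [3.5, -4.5, 20], "roll": 0, "grip": 0}
    - {"xyz": [0, 0, 30], "roll": 0, "grip": 0}
    - {"xyz": [0, 0, 30], "roll": 0, "grip": 0}
    - {"xyz": [0, 0, 20], "roll": 0, "grip": 0}
    - {"xyz": [0, 0, 0], "roll": 0, "grip": 0}

```text
time_s: 3.8
position: [0.5699, 0.0674, 0.1525]
tcp_rot: [[0.138, 0.99, -0.005], [0.99, -0.138, 0.001], [-0.0, -0.005, -1.0]]
force: [-0.1, -0.5, 1.1]
opening: 0.006
grasp_force: 0.0
```

Call:
move_arm:
  increments:
    - {"xyz": [0, 0, 3], "roll": 0, "grip": 0}
    - {"xyz": [0, 0, 3], "roll": 0, "grip": 0}
    - {"xyz": [0, 0, 3], "roll": 0, "grip": 0}
    - {"xyz": [0, 0, 3], "roll": 0, "grip": 0}
    - {"xyz": [0, 0, 2], "roll": 0, "grip": 0}

```text
time_s: 4.22
position: [0.5734, 0.0666, 0.1448]
tcp_rot: [[0.139, 0.99, 0.005], [0.99, -0.139, 0.0], [0.001, 0.005, -1.0]]
force: [-1.5, 1.5, 10.6]
opening: 0.006
grasp_force: 5.3
```

Call:
move_arm:
  increments:
    - {"xyz": [0, 0, 1], "roll": 0, "grip": 0}
    - {"xyz": [0, 0, 0], "roll": 0, "grip": 0}

```text
time_s: 4.38
position: [0.5733, 0.0667, 0.1438]
tcp_rot: [[0.139, 0.99, 0.005], [0.99, -0.139, 0.0], [0.001, 0.005, -1.0]]
force: [-2.2, 0.4, 8.5]
opening: 0.002
grasp_force: 4.1
```

Call:
move_arm:
  increments:
    - {"xyz": [0, 0, 0], "roll": 0, "grip": 0}

```text
time_s: 4.47
position: [0.5733, 0.0667, 0.1437]
tcp_rot: [[0.139, 0.99, 0.005], [0.99, -0.139, 0.0], [0.001, 0.004, -1.0]]
force: [-1.3, 1.4, 8.2]
opening: 0.003
grasp_force: 4.1
```

Call:
move_arm:
  increments:
    - {"xyz": [0, 2, 2], "roll": 0, "grip": 0}
    - {"xyz": [0, 0, 2], "roll": 0, "grip": 0}
    - {"xyz": [0, 0, 1], "roll": 0, "grip": 0}
    - {"xyz": [0, 0, 0], "roll": 0, "grip": 0}

```text
time_s: 4.8
position: [0.5753, 0.0664, 0.1391]
tcp_rot: [[0.139, 0.99, 0.005], [0.99, -0.139, 0.0], [0.001, 0.004, -1.0]]
force: [-2.6, 1.5, 9.9]
opening: 0.004
grasp_force: 5.2
```

Call:
move_arm:
  increments:
    - {"xyz": [0, 0, -15], "roll": 0, "grip": 0}
    - {"xyz": [0, 0, -30], "roll": 0, "grip": 65}
    - {"xyz": [0, 0, -40], "roll": 0, "grip": 65}
    - {"xyz": [0, 0, -40], "roll": 0, "grip": 65}
    - {"xyz": [0, 0, 0], "roll": 0, "grip": 65}

```text
time_s: 5.22
position: [0.5793, 0.066, 0.2707]
tcp_rot: [[0.139, 0.99, 0.019], [0.99, -0.139, -0.001], [0.001, 0.019, -1.0]]
force: [0.8, -0.7, 1.3]
opening: 0.223
grasp_force: 0.0
```

Call:
move_arm:
  increments:
    - {"xyz": [0, 0, 0], "roll": 0, "grip": 65}
    - {"xyz": [0, 0, 0], "roll": 0, "grip": 65}

```text
time_s: 5.38
position: [0.5735, 0.0661, 0.2614]
tcp_rot: [[0.139, 0.99, 0.001], [0.99, -0.139, -0.0], [0.0, 0.001, -1.0]]
force: [-0.3, 0.1, -1.1]
opening: 0.374
grasp_force: 0.0
```

Run:
```python
from h import *
st=bot.read_state(); print(np.round(st["position"],4),st["opening"],st["time_s"], np.round(np.array(st["tcp_rot"])[:,2],4))
for c in ("wrist","top","scene"):
    p,d=bot.capture(c); W=cloud(c,d,st); save("x_%s.png"%c,p); topface("spent_cassette",c,W)
```

```text
[0.5735 0.0661 0.2614] 0.37429719483494683 5.3833 [ 1.1e-03 -1.0e-04 -1.0e+00]
spent_cassette wrist 0.75 ztop 184.2 c 577.5 70.9 sides 75.0 32.1 xaxis yaw -8.6 5721
spent_cassette top 0.61 ztop 184.3 c 568.6 20.2 sides 3.4 26.5 xaxis yaw 81.9 30
spent_cassette scene 0.9 ztop 184.5 c 576.0 60.4 sides 91.0 32.3 xaxis yaw -8.2 520
```

Call:
move_arm:
  increments:
    - {"xyz": [-4, 3, 10], "roll": 0, "grip": 65}
    - {"xyz": [0, 0, 25], "roll": 0, "grip": 65}
    - {"xyz": [0, 0, 30], "roll": 0, "grip": 65}
    - {"xyz": [0, 0, 27], "roll": 0, "grip": 65}
    - {"xyz": [0, 0, 14], "roll": 0, "grip": 65}

```text
time_s: 6.1
position: [0.574, 0.0613, 0.1503]
tcp_rot: [[0.14, 0.99, -0.006], [0.99, -0.14, 0.0], [-0.001, -0.006, -1.0]]
force: [0.0, 0.3, 1.0]
opening: 0.653
grasp_force: 0.0
```

Call:
move_arm:
  increments:
    - {"xyz": [0, 0, 0], "roll": 0, "grip": 65}
    - {"xyz": [0, 0, 0], "roll": 0, "grip": 0}
    - {"xyz": [0, 0, 0], "roll": 0, "grip": 0}
    - {"xyz": [0, 0, 0], "roll": 0, "grip": 0}
    - {"xyz": [0, 0, 0], "roll": 0, "grip": 0}

```text
time_s: 6.52
position: [0.5773, 0.0615, 0.1559]
tcp_rot: [[0.139, 0.99, 0.003], [0.99, -0.139, -0.0], [0.0, 0.003, -1.0]]
force: [0.2, -0.0, -0.3]
opening: 0.43
grasp_force: 0.0
```

Call:
move_arm:
  increments:
    - {"xyz": [0, 0, 0], "roll": 0, "grip": 0}
    - {"xyz": [0, 0, 0], "roll": 0, "grip": 0}

```text
time_s: 6.68
position: [0.577, 0.0616, 0.1557]
tcp_rot: [[0.14, 0.99, 0.002], [0.99, -0.14, -0.0], [0.0, 0.002, -1.0]]
force: [0.4, -0.4, 3.4]
opening: 0.363
grasp_force: 30.0
```

Call:
move_arm:
  increments:
    - {"xyz": [0, 0, 0], "roll": 0, "grip": 60}
    - {"xyz": [0, 0, 0], "roll": 0, "grip": 60}
    - {"xyz": [-9, 0, 0], "roll": 0, "grip": 60}
    - {"xyz": [-9, 0, 0], "roll": 0, "grip": 60}
    - {"xyz": [0, 0, 0], "roll": 0, "grip": 0}

```text
time_s: 7.1
position: [0.5735, 0.0419, 0.1543]
tcp_rot: [[0.141, 0.99, -0.001], [0.99, -0.141, -0.001], [-0.001, -0.001, -1.0]]
force: [-0.1, 0.2, 0.4]
opening: 0.556
grasp_force: 0.0
```

Call:
move_arm:
  increments:
    - {"xyz": [0, 0, 0], "roll": 0, "grip": 0}
    - {"xyz": [0, 0, 0], "roll": 0, "grip": 0}
    - {"xyz": [0, 0, 0], "roll": 0, "grip": 0}
    - {"xyz": [0, 0, 0], "roll": 0, "grip": 0}
    - {"xyz": [0, 0, 0], "roll": 0, "grip": 0}

```text
time_s: 7.52
position: [0.5743, 0.0437, 0.1546]
tcp_rot: [[0.139, 0.99, 0.001], [0.99, -0.139, -0.0], [-0.0, 0.001, -1.0]]
force: [1.4, -0.2, -0.3]
opening: 0.366
grasp_force: 30.0
```

Call:
move_arm:
  increments:
    - {"xyz": [0, 0, -5], "roll": 0, "grip": 0}
    - {"xyz": [0, 0, -15], "roll": 0, "grip": 0}
    - {"xyz": [0, 0, -25], "roll": 0, "grip": 0}
    - {"xyz": [0, 0, -30], "roll": 0, "grip": 0}
    - {"xyz": [0, 0, -25], "roll": 0, "grip": 0}

```text
time_s: 7.93
position: [0.5734, 0.044, 0.2557]
tcp_rot: [[0.139, 0.99, -0.001], [0.99, -0.139, 0.0], [0.0, -0.001, -1.0]]
force: [-0.0, 0.2, -1.6]
opening: 0.368
grasp_force: 29.9
```

Call:
move_arm:
  increments:
    - {"xyz": [0, 0, -8], "roll": 0, "grip": 0}
    - {"xyz": [0, 0, 0], "roll": 0, "grip": 0}
    - {"xyz": [0, 0, 0], "roll": 0, "grip": 0}

```text
time_s: 8.18
position: [0.5729, 0.044, 0.2619]
tcp_rot: [[0.139, 0.99, -0.002], [0.99, -0.139, 0.0], [-0.0, -0.002, -1.0]]
force: [-0.6, -0.3, -1.9]
opening: 0.36
grasp_force: 29.9
```

Run:
```python
from h import *
st=bot.read_state(); print(np.round(st["position"],4),st["opening"],st["grasp_force"],st["time_s"],st["force"])
print(np.round(bot.camera_model("wrist")["tool_from_camera"],3))
p,d=bot.capture("wrist"); save("w2.png",p)
M,K=T("wrist",st);
for q in bot.spot_in("tray_floor","wrist")[:2]: print(q["conf"], M@np.r_[q["at"],1])
s=plan(540,216,256,16,12); plan(540,216,95,16,9,start=s)
```

```text
[0.5729 0.044  0.2619] 0.36049977943115596 29.921018751338124 8.1833 [-0.56630463 -0.32846189 -1.87308073]
[[-0.    -0.97  -0.242  0.066]
 [ 1.    -0.    -0.001 -0.001]
 [ 0.001 -0.242  0.97  -0.161]
 [ 0.     0.     0.     1.   ]]
0.55 [ 0.53527893  0.2203056  -0.00217814  1.        ]
[{"xyz":[14.0,-5.0,0.0],"roll":-0.035},{"xyz":[14.0,-4.0,1.0],"roll":-0.035},{"xyz":[14.0,-4.0,0.0],"roll":-0.035},{"xyz":[14.0,-3.0,1.0],"roll":-0.035},{"xyz":[14.0,-2.0,0.0],"roll":-0.035}]
[{"xyz":[15.0,-3.0,0.0],"roll":-0.035},{"xyz":[14.0,-1.0,1.0],"roll":-0.034},{"xyz":[15.0,-1.0,0.0],"roll":-0.035},{"xyz":[14.0,-1.0,1.0],"roll":-0.035},{"xyz":[15.0,0.0,0.0],"roll":-0.035}]
[{"xyz":[15.0,0.0,0.0],"roll":-0.035},{"xyz":[14.1,1.0,0.7],"roll":-0.035}]
[{"xyz":[0.0,0.0,18.0],"roll":-0.0},{"xyz":[0.0,0.0,18.0],"roll":-0.0},{"xyz":[0.0,0.0,18.0],"roll":-0.0},{"xyz":[0.0,0.0,18.0],"roll":-0.0},{"xyz":[0.0,0.0,17.0],"roll":-0.0}]
[{"xyz":[0.0,0.0,18.0],"roll":-0.0},{"xyz":[0.0,1.0,18.0],"roll":-0.0},{"xyz":[0.0,0.0,18.0],"roll":-0.0},{"xyz":[-0.3,-0.3,18.0],"roll":-0.0}]
```

View pics/w2.png

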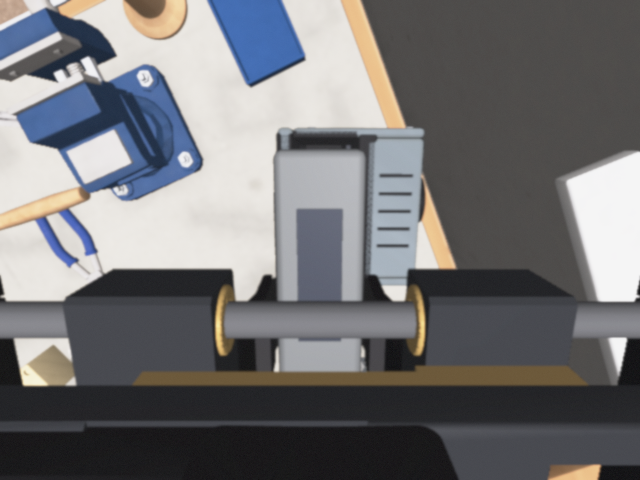

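The spent cassette is held squarely in the fingers (columns 275–365) and its bottom is clear of the bay; the measured weight of about 1.9 N fits. Now it goes to the tray.

Call:
move_arm:
  increments:
    - {"xyz": [14, -5, 0], "roll": -0.035, "grip": 0}
    - {"xyz": [14, -4, 1], "roll": -0.035, "grip": 0}
    - {"xyz": [14, -4, 0], "roll": -0.035, "grip": 0}
    - {"xyz": [14, -3, 1], "roll": -0.035, "grip": 0}
    - {"xyz": [14, -2, 0], "roll": -0.035, "grip": 0}

```text
time_s: 8.7
position: [0.5595, 0.1158, 0.2587]
tcp_rot: [[-0.037, 0.999, -0.004], [0.999, 0.037, -0.0], [0.0, -0.004, -1.0]]
force: [0.3, 0.2, -1.6]
opening: 0.365
grasp_force: 29.9
```

Call:
move_arm:
  increments:
    - {"xyz": [15, -3, 0], "roll": -0.035, "grip": 0}
    - {"xyz": [14, -1, 1], "roll": -0.034, "grip": 0}
    - {"xyz": [15, -1, 0], "roll": -0.035, "grip": 0}
    - {"xyz": [14, -1, 1], "roll": -0.035, "grip": 0}
    - {"xyz": [15, 0, 0], "roll": -0.035, "grip": 0}

```text
time_s: 9.12
position: [0.5466, 0.1883, 0.2578]
tcp_rot: [[-0.211, 0.978, -0.001], [0.978, 0.211, -0.0], [-0.0, -0.001, -1.0]]
force: [0.3, 0.0, -1.6]
opening: 0.368
grasp_force: 29.9
```

Call:
move_arm:
  increments:
    - {"xyz": [15, 0, 0], "roll": -0.035, "grip": 0}
    - {"xyz": [14, 1, 1], "roll": -0.035, "grip": 0}
    - {"xyz": [0, 0, 10], "roll": 0, "grip": 0}
    - {"xyz": [0, 0, 18], "roll": 0, "grip": 0}
    - {"xyz": [0, 0, 20], "roll": 0, "grip": 0}

```text
time_s: 9.53
position: [0.5423, 0.216, 0.2093]
tcp_rot: [[-0.277, 0.961, 0.003], [0.961, 0.277, -0.0], [-0.001, 0.002, -1.0]]
force: [0.3, 0.7, -1.8]
opening: 0.364
grasp_force: 29.9
```

Call:
move_arm:
  increments:
    - {"xyz": [0, 0, 20], "roll": 0, "grip": 0}
    - {"xyz": [0, 0, 20], "roll": 0, "grip": 0}
    - {"xyz": [0, 0, 15], "roll": 0, "grip": 0}
    - {"xyz": [0, 0, 5], "roll": 0, "grip": 0}
    - {"xyz": [0, 0, 0], "roll": 0, "grip": 0}

```text
time_s: 9.95
position: [0.5405, 0.2151, 0.1474]
tcp_rot: [[-0.275, 0.961, -0.004], [0.961, 0.275, -0.001], [0.0, -0.004, -1.0]]
force: [-0.2, 0.7, -1.2]
opening: 0.364
grasp_force: 29.9
```

Run:
```python
from h import *
st=bot.read_state(); print(np.round(st["position"],4),np.round(np.array(st["tcp_rot"]),3),st["grasp_force"],st["time_s"],st["force"])
ims=[]
for c in ("scene","top"):
    p,d=bot.capture(c); W=cloud(c,d); ims.append(p)
    topface("spent_cassette",c,W); topface("tray_floor",c,W,lim=.022)
a=ims[0][100:300,200:420]; b=ims[1][150:320,120:330]
a=cv2.resize(a,(400,364)); b=cv2.resize(b,(400,324)); b=np.vstack([b,np.zeros((40,400,3),np.uint8)])
save("t1.png",np.hstack([a,b]))
```

```text
[0.5405 0.2151 0.1474] [[-0.275  0.961 -0.004]
 [ 0.961  0.275 -0.001]
 [ 0.    -0.004 -1.   ]] 29.921285212039948 9.95 [-0.24785078  0.67513196 -1.2104336 ]
spent_cassette scene 0.78 ztop 175.6 c 540.3 204.8 sides 33.4 36.4 xaxis yaw 17.8 152
tray_floor scene 0.91 ztop 20.6 c 530.8 238.5 sides 63.9 121.0 xaxis yaw 17.9 211
tray_floor top 0.7 ztop 22.4 c 546.2 188.4 sides 64.7 22.5 xaxis yaw -87.0 75
```

View pics/t1.png

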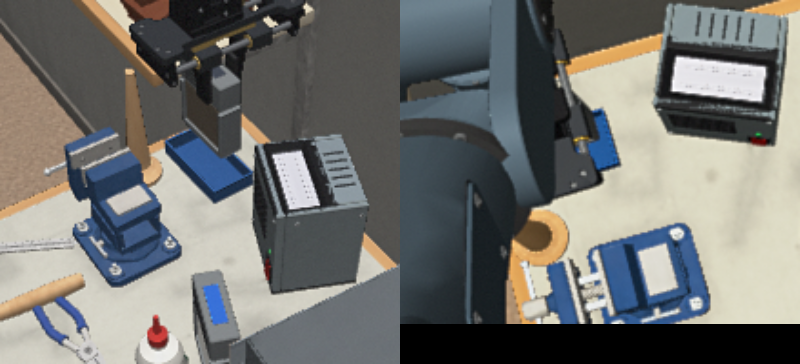

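The left half shows the cassette hanging upright just over the tray's rim at (210,150), with the cone clear to the left. In the right half the flap has shut across the mouth. Lower it.

Call:
move_arm:
  increments:
    - {"xyz": [1, 0, 10], "roll": 0, "grip": 0}
    - {"xyz": [1, 0, 14], "roll": 0, "grip": 0}
    - {"xyz": [0, 0, 14], "roll": 0, "grip": 0}
    - {"xyz": [0, 0, 12], "roll": 0, "grip": 0}
    - {"xyz": [0, 0, 6], "roll": 0, "grip": 0}

```text
time_s: 10.67
position: [0.5401, 0.2174, 0.0919]
tcp_rot: [[-0.276, 0.961, -0.002], [0.961, 0.276, -0.0], [0.0, -0.002, -1.0]]
force: [-0.1, 0.2, -1.5]
opening: 0.365
grasp_force: 29.9
```

Call:
move_arm:
  increments:
    - {"xyz": [0, 0, 0], "roll": 0, "grip": 0}
    - {"xyz": [0, 0, 1], "roll": 0, "grip": 0}
    - {"xyz": [0, 0, 0], "roll": 0, "grip": 0}

```text
time_s: 10.92
position: [0.5417, 0.2176, 0.093]
tcp_rot: [[-0.275, 0.961, 0.001], [0.961, 0.275, 0.0], [-0.0, 0.001, -1.0]]
force: [0.1, 0.6, -2.2]
opening: 0.365
grasp_force: 29.9
```

Contact is expected at about z 88, so I go in small steps.

Call:
move_arm:
  increments:
    - {"xyz": [0, 0, 2], "roll": 0, "grip": 0}
    - {"xyz": [0, 0, 1], "roll": 0, "grip": 0}
    - {"xyz": [0, 0, 1], "roll": 0, "grip": 0}
    - {"xyz": [0, 0, 0], "roll": 0, "grip": 0}

```text
time_s: 11.25
position: [0.5415, 0.2175, 0.0888]
tcp_rot: [[-0.275, 0.961, 0.001], [0.961, 0.275, 0.0], [-0.0, 0.001, -1.0]]
force: [0.3, 0.0, -0.6]
opening: 0.363
grasp_force: 29.9
```

Call:
move_arm:
  increments:
    - {"xyz": [0, 0, 1], "roll": 0, "grip": 0}
    - {"xyz": [0, 0, 0], "roll": 0, "grip": 0}

```text
time_s: 11.42
position: [0.5417, 0.2172, 0.0886]
tcp_rot: [[-0.276, 0.961, 0.001], [0.961, 0.276, -0.0], [-0.001, 0.001, -1.0]]
force: [0.2, -2.2, 4.8]
opening: 0.364
grasp_force: 29.9
```

Call:
move_arm:
  increments:
    - {"xyz": [0, 0, -1], "roll": 0, "grip": 0}
    - {"xyz": [0, 0, 0], "roll": 0, "grip": 65}
    - {"xyz": [0, 0, 0], "roll": 0, "grip": 65}
    - {"xyz": [0, 0, 0], "roll": 0, "grip": 65}
    - {"xyz": [0, 0, 0], "roll": 0, "grip": 65}

```text
time_s: 11.83
position: [0.5411, 0.2176, 0.0885]
tcp_rot: [[-0.275, 0.961, -0.0], [0.961, 0.275, 0.0], [0.0, -0.0, -1.0]]
force: [0.2, 0.4, -0.9]
opening: 0.577
grasp_force: 0.0
```

Call:
move_arm:
  increments:
    - {"xyz": [0, 0, -6], "roll": 0, "grip": 65}
    - {"xyz": [0, 0, -20], "roll": 0, "grip": 65}
    - {"xyz": [0, 0, -40], "roll": 0, "grip": 65}
    - {"xyz": [0, 0, -40], "roll": 0, "grip": 65}
    - {"xyz": [0, 0, -40], "roll": 0, "grip": 65}

```text
time_s: 12.25
position: [0.5406, 0.2175, 0.2361]
tcp_rot: [[-0.275, 0.961, -0.001], [0.961, 0.275, -0.0], [0.0, -0.001, -1.0]]
force: [1.4, 1.0, 0.2]
opening: 0.646
grasp_force: 0.0
```

Run:
```python
from h import *
st=bot.read_state(); print(np.round(st["position"],4),st["opening"],st["time_s"],st["force"])
for c in ("scene","wrist"):
    p,d=bot.capture(c); W=cloud(c,d,st); topface("spent_cassette",c,W)
    if c=="scene": topface("fresh_cassette",c,W); topface("oil_bottle",c,W,lim=.1)
plan(446,-55,235,-5.5,19)
```

```text
[0.5406 0.2175 0.2361] 0.6460611559697915 12.25 [1.35043958 0.98844006 0.1732184 ]
spent_cassette scene 0.68 ztop 116.3 c 535.5 232.8 sides 33.6 91.3 xaxis yaw 13.1 377
fresh_cassette scene 0.91 ztop 114.5 c 441.7 -88.9 sides 139.0 32.2 xaxis yaw -5.6 679
oil_bottle scene 0.66 ztop 101.4 c 377.4 -84.1 sides 7.7 20.6 xaxis yaw 79.5 36
spent_cassette wrist 0.93 ztop 115.9 c 533.9 236.1 sides 32.0 88.4 xaxis yaw 16.0 5141
[{"xyz":[-12.0,-9.0,0.0],"roll":0.02},{"xyz":[-13.0,-8.0,0.0],"roll":0.019},{"xyz":[-13.0,-8.0,0.0],"roll":0.02},{"xyz":[-13.0,-8.0,0.0],"roll":0.02},{"xyz":[-13.0,-8.0,0.0],"roll":0.02}]
[{"xyz":[-13.0,-7.0,0.0],"roll":0.019},{"xyz":[-13.0,-8.0,0.0],"roll":0.02},{"xyz":[-14.0,-7.0,0.0],"roll":0.02},{"xyz":[-13.0,-6.0,-1.0],"roll":0.02},{"xyz":[-14.0,-7.0,0.0],"roll":0.019}]
[{"xyz":[-14.0,-6.0,0.0],"roll":0.02},{"xyz":[-14.0,-5.0,0.0],"roll":0.02},{"xyz":[-14.0,-6.0,0.0],"roll":0.02},{"xyz":[-14.0,-5.0,0.0],"roll":0.019},{"xyz":[-15.0,-5.0,0.0],"roll":0.02}]
[{"xyz":[-14.0,-5.0,0.0],"roll":0.02},{"xyz":[-15.0,-4.0,0.0],"roll":0.02},{"xyz":[-14.0,-4.0,0.0],"roll":0.019},{"xyz":[-14.9,-4.3,-0.1],"roll":0.02}]
```

The spent cassette stands in the tray: its top is at 116 mm and yaw 16°, matching the tray. On to the fresh one.

Call:
move_arm:
  increments:
    - {"xyz": [-12, -9, 0], "roll": 0.02, "grip": 55}
    - {"xyz": [-13, -8, 0], "roll": 0.019, "grip": 55}
    - {"xyz": [-13, -8, 0], "roll": 0.02, "grip": 55}
    - {"xyz": [-13, -8, 0], "roll": 0.02, "grip": 55}
    - {"xyz": [-13, -8, 0], "roll": 0.02, "grip": 55}

```text
time_s: 12.97
position: [0.515, 0.1443, 0.2329]
tcp_rot: [[-0.177, 0.984, -0.004], [0.984, 0.177, -0.0], [0.0, -0.004, -1.0]]
force: [1.0, -0.9, -0.1]
opening: 0.555
grasp_force: 0.0
```

Call:
move_arm:
  increments:
    - {"xyz": [-13, -7, 0], "roll": 0.019, "grip": 55}
    - {"xyz": [-13, -8, 0], "roll": 0.02, "grip": 55}
    - {"xyz": [-14, -7, 0], "roll": 0.02, "grip": 55}
    - {"xyz": [-13, -6, -1], "roll": 0.02, "grip": 55}
    - {"xyz": [-14, -7, 0], "roll": 0.019, "grip": 55}

```text
time_s: 13.38
position: [0.4898, 0.0732, 0.2342]
tcp_rot: [[-0.08, 0.997, -0.003], [0.997, 0.08, 0.0], [0.0, -0.003, -1.0]]
force: [0.1, 0.2, 0.2]
opening: 0.549
grasp_force: 0.0
```

Call:
move_arm:
  increments:
    - {"xyz": [-14, -6, 0], "roll": 0.02, "grip": 55}
    - {"xyz": [-14, -5, 0], "roll": 0.02, "grip": 55}
    - {"xyz": [-14, -6, 0], "roll": 0.02, "grip": 55}
    - {"xyz": [-14, -5, 0], "roll": 0.019, "grip": 55}
    - {"xyz": [-15, -5, 0], "roll": 0.02, "grip": 55}

```text
time_s: 13.8
position: [0.4655, 0.0014, 0.2342]
tcp_rot: [[0.019, 1.0, -0.004], [1.0, -0.019, 0.001], [0.001, -0.004, -1.0]]
force: [-0.1, 0.4, 0.2]
opening: 0.55
grasp_force: 0.0
```

Call:
move_arm:
  increments:
    - {"xyz": [-14, -5, 0], "roll": 0.02, "grip": 55}
    - {"xyz": [-15, -4, 0], "roll": 0.02, "grip": 55}
    - {"xyz": [-14, -4, 0], "roll": 0.019, "grip": 55}
    - {"xyz": [-13, -4, 0], "roll": 0.02, "grip": 55}
    - {"xyz": [0, 0, 0], "roll": 0, "grip": 55}

```text
time_s: 14.22
position: [0.4458, -0.0546, 0.2343]
tcp_rot: [[0.099, 0.995, -0.004], [0.995, -0.099, 0.0], [-0.0, -0.004, -1.0]]
force: [-0.8, -0.2, 0.0]
opening: 0.55
grasp_force: 0.0
```

Call:
move_arm:
  increments:
    - {"xyz": [0, 0, 0], "roll": 0, "grip": 55}
    - {"xyz": [0, 0, 0], "roll": 0, "grip": 55}

```text
time_s: 14.38
position: [0.4471, -0.0526, 0.2349]
tcp_rot: [[0.096, 0.995, -0.002], [0.995, -0.096, 0.001], [0.001, -0.002, -1.0]]
force: [0.0, 0.9, -0.8]
opening: 0.548
grasp_force: 0.0
```

Run:
```python
from h import *
st=bot.read_state(); print(np.round(st["position"],4),np.round(np.array(st["tcp_rot"]),3),st["opening"],st["time_s"],st["force"])
p,d=bot.capture("wrist"); save("w3.png",p); W=cloud("wrist",d,st); topface("fresh_cassette","wrist",W,lim=.115)
topface("extractor","wrist",W,lim=.14)
f=W.reshape(-1,3);f=f[(abs(f[:,2]-.107)<.03)&(abs(f[:,0]-.378)<.04)&(abs(f[:,1]+.08)<.04)];print("bottle pts",len(f), f.max(0) if len(f) else 0, f.min(0) if len(f) else 0)
```

```text
[ 0.4471 -0.0526  0.2349] [[ 0.096  0.995 -0.002]
 [ 0.995 -0.096  0.001]
 [ 0.001 -0.002 -1.   ]] 0.5479016855328673 14.3833 [ 0.00406738  0.85075022 -0.764205  ]
fresh_cassette wrist 0.61 ztop 114.2 c 444.0 -60.1 sides 85.4 31.9 xaxis yaw -5.2 4666
extractor wrist 0.82 ztop 138.7 c 592.9 43.5 sides 83.6 105.9 xaxis yaw 81.8 17389
bottle pts 2128 [ 0.40244208 -0.05107675  0.13654555] [ 0.35634929 -0.0914023   0.0770152 ]
```

View pics/w3.png

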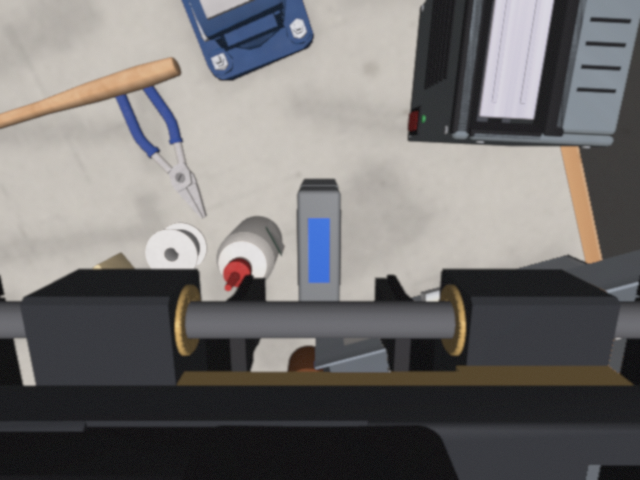

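The fresh cassette lies between the open fingers (columns 298–340, rows 180–330), the bottle is at (250,255) left of the left finger, and the mouth's flap is shut. I'll shift 2 mm, narrow the fingers and go down.

Call:
move_arm:
  increments:
    - {"xyz": [3, -2, 20], "roll": 0, "grip": 50}
    - {"xyz": [0, 0, 30], "roll": 0, "grip": 50}
    - {"xyz": [0, 0, 25], "roll": 0, "grip": 50}
    - {"xyz": [0, 0, 15], "roll": 0, "grip": 50}
    - {"xyz": [0, 0, 8], "roll": 0, "grip": 50}

```text
time_s: 14.95
position: [0.4449, -0.0488, 0.1357]
tcp_rot: [[0.095, 0.995, -0.003], [0.995, -0.095, 0.001], [0.001, -0.003, -1.0]]
force: [-0.2, 0.8, 1.1]
opening: 0.5
grasp_force: 0.0
```

Call:
move_arm:
  increments:
    - {"xyz": [0, 0, 4], "roll": 0, "grip": 50}
    - {"xyz": [0, 0, 0], "roll": 0, "grip": 50}

```text
time_s: 15.12
position: [0.446, -0.0494, 0.1331]
tcp_rot: [[0.095, 0.995, -0.001], [0.995, -0.095, 0.0], [0.0, -0.001, -1.0]]
force: [-0.1, -0.3, -0.7]
opening: 0.505
grasp_force: 0.0
```

Run:
```python
from h import *
st=bot.read_state(); print(np.round(st["position"],4),st["opening"],st["force"])
p,d=bot.capture("wrist"); W=cloud("wrist",d,st); topface("fresh_cassette","wrist",W,lim=.115)
```

```text
[ 0.446  -0.0494  0.1331] 0.5046798477683688 [-0.07847998 -0.33870749 -0.73791768]
fresh_cassette wrist 0.57 ztop 114.2 c 444.8 -57.4 sides 80.3 32.5 xaxis yaw -5.4 7328
```

Call:
move_arm:
  increments:
    - {"xyz": [0, 0, 12], "roll": 0, "grip": 50}
    - {"xyz": [0, 0, 14], "roll": 0, "grip": 50}
    - {"xyz": [0, 0, 10], "roll": 0, "grip": 50}
    - {"xyz": [0, 0, 6], "roll": 0, "grip": 50}
    - {"xyz": [0, 0, 0], "roll": 0, "grip": 50}

```text
time_s: 15.63
position: [0.446, -0.0498, 0.0914]
tcp_rot: [[0.096, 0.995, -0.0], [0.995, -0.096, 0.0], [0.0, -0.0, -1.0]]
force: [0.6, -0.5, 0.1]
opening: 0.501
grasp_force: 0.0
```

Call:
move_arm:
  increments:
    - {"xyz": [0, 0, 0], "roll": 0, "grip": 0}
    - {"xyz": [0, 0, 0], "roll": 0, "grip": 0}
    - {"xyz": [0, 0, 0], "roll": 0, "grip": 0}
    - {"xyz": [0, 0, 0], "roll": 0, "grip": 0}
    - {"xyz": [0, 0, 0], "roll": 0, "grip": 0}

```text
time_s: 16.05
position: [0.4466, -0.0499, 0.0923]
tcp_rot: [[0.096, 0.995, 0.002], [0.995, -0.096, -0.001], [-0.0, 0.002, -1.0]]
force: [-0.9, 0.3, 6.2]
opening: 0.363
grasp_force: 30.0
```

Call:
move_arm:
  increments:
    - {"xyz": [0, 0, -4], "roll": 0, "grip": 0}
    - {"xyz": [0, 0, -15], "roll": 0, "grip": 0}
    - {"xyz": [0, 0, -30], "roll": 0, "grip": 0}
    - {"xyz": [0, 0, -35], "roll": 0, "grip": 0}
    - {"xyz": [0, 0, -35], "roll": 0, "grip": 0}

```text
time_s: 16.47
position: [0.4447, -0.0493, 0.2114]
tcp_rot: [[0.096, 0.995, -0.003], [0.995, -0.096, 0.001], [0.001, -0.003, -1.0]]
force: [1.1, -0.4, -1.3]
opening: 0.363
grasp_force: 30.0
```

Call:
move_arm:
  increments:
    - {"xyz": [0, 0, -25], "roll": 0, "grip": 0}
    - {"xyz": [0, 0, -15], "roll": 0, "grip": 0}
    - {"xyz": [0, 0, -5], "roll": 0, "grip": 0}
    - {"xyz": [0, 0, 0], "roll": 0, "grip": 0}
    - {"xyz": [0, 0, 0], "roll": 0, "grip": 0}

```text
time_s: 16.88
position: [0.4451, -0.0495, 0.2548]
tcp_rot: [[0.096, 0.995, -0.002], [0.995, -0.096, 0.001], [0.0, -0.002, -1.0]]
force: [0.1, -0.2, -2.1]
opening: 0.368
grasp_force: 30.0
```

Run:
```python
from h import *
st=bot.read_state(); p0=np.array(st["position"])*1000;print(np.round(st["position"],4),st["opening"],st["force"],st["grasp_force"])
p,d=bot.capture("wrist"); W=cloud("wrist",d,st)
m=bot.trace("fresh_cassette","wrist")[0]["mask"]; print("held z",np.nanpercentile(W[m][:,2],[50,80,95]))
topface("fresh_cassette","wrist",W,lim=float(np.nanpercentile(W[m][:,2],80)))
topface("extractor","wrist",W,lim=.14)
p,d=bot.capture("top"); W=cloud("top",d); topface("extractor","top",W,lim=.14); topface("oil_bottle","top",W,lim=.1)
save("t2.png",p)
p,d=bot.capture("scene"); W=cloud("scene",d); topface("extractor","scene",W,lim=.14)
```

```text
[ 0.4451 -0.0495  0.2548] 0.3679792049217086 [ 0.13105359 -0.16826217 -2.08036437] 29.980227299965918Traceback (most recent call last):
  File "<stdin>", line 4, in <module>
IndexError: list index out of range
```

Run:
```python
from h import *
for c in ("top","scene"):
    p,d=bot.capture(c); W=cloud(c,d)
    for l,z in (("extractor",.14),("oil_bottle",.117)):
        try: topface(l,c,W,lim=z)
        except Exception as e: print(l,e)
plan(578,74,262,-8.2,11)
```

```text
extractor top 0.75 ztop 139.0 c 596.1 59.9 sides 117.8 106.0 xaxis yaw -8.3 2753
extractor scene 0.78 ztop 139.0 c 594.9 57.5 sides 119.2 104.2 xaxis yaw -7.9 1443
oil_bottle scene 0.93 ztop 113.6 c 378.6 -78.6 sides 17.5 18.3 xaxis yaw 68.3 67
[{"xyz":[12.0,11.0,-1.0],"roll":0.004},{"xyz":[13.0,11.0,0.0],"roll":0.005},{"xyz":[12.0,11.0,-1.0],"roll":0.004},{"xyz":[13.0,10.0,-1.0],"roll":0.004},{"xyz":[12.0,11.0,0.0],"roll":0.004}]
[{"xyz":[13.0,11.0,-1.0],"roll":0.005},{"xyz":[12.0,10.0,-1.0],"roll":0.004},{"xyz":[13.0,11.0,0.0],"roll":0.004},{"xyz":[13.0,10.0,-1.0],"roll":0.004},{"xyz":[13.0,11.0,-1.0],"roll":0.005}]
[{"xyz":[12.3,9.9,-0.2],"roll":0.004}]
```

Call:
move_arm:
  increments:
    - {"xyz": [12, 11, -1], "roll": 0.004, "grip": 0}
    - {"xyz": [13, 11, 0], "roll": 0.005, "grip": 0}
    - {"xyz": [12, 11, -1], "roll": 0.004, "grip": 0}
    - {"xyz": [13, 10, -1], "roll": 0.004, "grip": 0}
    - {"xyz": [12, 11, 0], "roll": 0.004, "grip": 0}

```text
time_s: 17.7
position: [0.5065, 0.0069, 0.2584]
tcp_rot: [[0.117, 0.993, -0.0], [0.993, -0.117, 0.0], [0.0, -0.0, -1.0]]
force: [0.5, 0.0, -0.4]
opening: 0.362
grasp_force: 30.0
```

Call:
move_arm:
  increments:
    - {"xyz": [13, 11, -1], "roll": 0.005, "grip": 0}
    - {"xyz": [12, 10, -1], "roll": 0.004, "grip": 0}
    - {"xyz": [13, 11, 0], "roll": 0.004, "grip": 0}
    - {"xyz": [13, 10, -1], "roll": 0.004, "grip": 0}
    - {"xyz": [13, 11, -1], "roll": 0.005, "grip": 0}

```text
time_s: 18.12
position: [0.5669, 0.0638, 0.262]
tcp_rot: [[0.139, 0.99, -0.001], [0.99, -0.139, 0.0], [-0.0, -0.001, -1.0]]
force: [0.4, -1.0, -0.8]
opening: 0.363
grasp_force: 30.0
```

Call:
move_arm:
  increments:
    - {"xyz": [12, 10, 0], "roll": 0.004, "grip": 0}
    - {"xyz": [0, 0, 0], "roll": 0, "grip": 0}
    - {"xyz": [0, 0, 0], "roll": 0, "grip": 0}
    - {"xyz": [0, 0, 0], "roll": 0, "grip": 0}

```text
time_s: 18.45
position: [0.5774, 0.0734, 0.262]
tcp_rot: [[0.142, 0.99, -0.002], [0.99, -0.142, -0.0], [-0.001, -0.002, -1.0]]
force: [-0.3, -0.7, -0.6]
opening: 0.364
grasp_force: 30.0
```

Run:
```python
from h import *
st=bot.read_state(); print(np.round(st["position"],4),np.round(st["tcp_rot"],3),st["force"],st["grasp_force"],st["time_s"])
p,d=bot.capture("scene"); W=cloud("scene",d); a=cv2.resize(p[100:280,290:450],(533,600)); save("s3.png",a)
try: topface("fresh_cassette","scene",W)
except Exception as e: print(e)
p,d=bot.capture("wrist"); W=cloud("wrist",d,st)
for z in (.276,.284):
    f=W.reshape(-1,3); t=f[(abs(f[:,2]-z)<.005)&(abs(f[:,0]-.578)<.05)&(abs(f[:,1]-.08)<.08)]
    if len(t)>20: print(z,len(t),cv2.minAreaRect(t[:,:2].astype(np.float32)*1000),np.median(t[:,2]))
```

```text
[0.5774 0.0734 0.262 ] [[ 0.142  0.99  -0.002]
 [ 0.99  -0.142 -0.   ]
 [-0.001 -0.002 -1.   ]] [-0.34476028 -0.73697566 -0.61179767] 29.980104588903487 18.45
fresh_cassette scene 0.78 ztop 284.2 c 573.5 57.7 sides 89.0 32.4 xaxis yaw -7.2 534
0.276 975 ((577.03466796875, 77.17369079589844), (58.190345764160156, 49.65766143798828), 80.96845245361328) 0.2769422675806199
0.284 8412 ((577.4854125976562, 78.24955749511719), (55.82490539550781, 52.705265045166016), 82.5119400024414) 0.2837903858754846
```

View pics/s3.png

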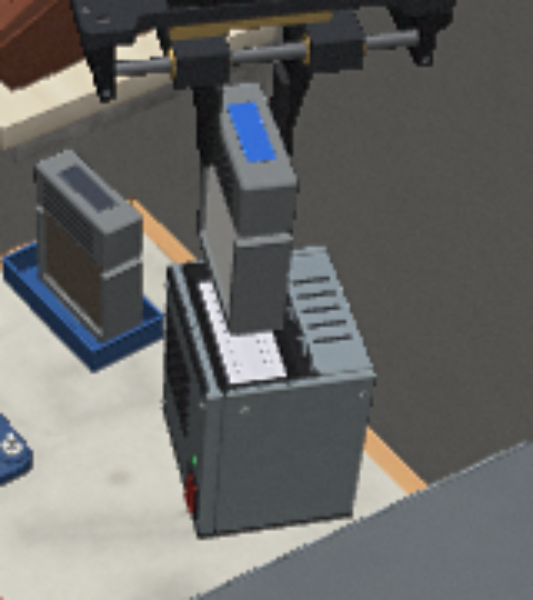

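The fresh cassette hangs upright over the mouth (its lower end at (255,330), the white flap below). The spent one stands upright in the tray at left. I'll shift 2 mm and lower.

Call:
move_arm:
  increments:
    - {"xyz": [2, 1.5, 8], "roll": 0, "grip": 0}
    - {"xyz": [0, 0, 10], "roll": 0, "grip": 0}
    - {"xyz": [0, 0, 6], "roll": 0, "grip": 0}
    - {"xyz": [0, 0, 3], "roll": 0, "grip": 0}
    - {"xyz": [0, 0, 0], "roll": 0, "grip": 0}

```text
time_s: 19.02
position: [0.5791, 0.0754, 0.2339]
tcp_rot: [[0.143, 0.99, -0.003], [0.99, -0.143, 0.0], [-0.0, -0.003, -1.0]]
force: [0.2, 0.4, -0.9]
opening: 0.364
grasp_force: 30.0
```

Call:
move_arm:
  increments:
    - {"xyz": [0, 0, 4], "roll": 0, "grip": 0}
    - {"xyz": [0, 0, 4], "roll": 0, "grip": 0}
    - {"xyz": [0, 0, 4], "roll": 0, "grip": 0}
    - {"xyz": [0, 0, 3], "roll": 0, "grip": 0}
    - {"xyz": [0, 0, 0], "roll": 0, "grip": 0}

```text
time_s: 19.43
position: [0.5801, 0.0754, 0.2202]
tcp_rot: [[0.142, 0.99, -0.0], [0.99, -0.142, -0.0], [-0.0, -0.0, -1.0]]
force: [-0.0, 0.0, 0.3]
opening: 0.364
grasp_force: 30.0
```

Call:
move_arm:
  increments:
    - {"xyz": [0, 0, 4], "roll": 0, "grip": 0}
    - {"xyz": [0, 0, 4], "roll": 0, "grip": 0}
    - {"xyz": [0, 0, 4], "roll": 0, "grip": 0}
    - {"xyz": [0, 0, 4], "roll": 0, "grip": 0}
    - {"xyz": [0, 0, 4], "roll": 0, "grip": 0}

```text
time_s: 19.85
position: [0.5795, 0.0755, 0.2]
tcp_rot: [[0.142, 0.99, -0.001], [0.99, -0.142, 0.0], [-0.0, -0.001, -1.0]]
force: [-1.2, -0.2, 0.5]
opening: 0.361
grasp_force: 30.0
```

Call:
move_arm:
  increments:
    - {"xyz": [0, 0, 4], "roll": 0, "grip": 0}
    - {"xyz": [0, 0, 4], "roll": 0, "grip": 0}
    - {"xyz": [0, 0, 4], "roll": 0, "grip": 0}
    - {"xyz": [0, 0, 4], "roll": 0, "grip": 0}
    - {"xyz": [0, 0, 4], "roll": 0, "grip": 0}

```text
time_s: 20.27
position: [0.5799, 0.0754, 0.1799]
tcp_rot: [[0.143, 0.99, -0.0], [0.99, -0.143, 0.0], [0.0, -0.0, -1.0]]
force: [-1.0, 0.6, -0.2]
opening: 0.362
grasp_force: 30.0
```

Call:
move_arm:
  increments:
    - {"xyz": [0, 0, 4], "roll": 0, "grip": 0}
    - {"xyz": [0, 0, 4], "roll": 0, "grip": 0}
    - {"xyz": [0, 0, 3], "roll": 0, "grip": 0}
    - {"xyz": [0, 0, 3], "roll": 0, "grip": 0}
    - {"xyz": [0, 0, 0], "roll": 0, "grip": 0}

```text
time_s: 20.68
position: [0.5796, 0.0754, 0.1658]
tcp_rot: [[0.143, 0.99, -0.002], [0.99, -0.143, 0.0], [-0.0, -0.002, -1.0]]
force: [-0.1, -0.7, -1.9]
opening: 0.363
grasp_force: 30.0
```

Call:
move_arm:
  increments:
    - {"xyz": [0, 0, 3], "roll": 0, "grip": 0}
    - {"xyz": [0, 0, 1], "roll": 0, "grip": 0}
    - {"xyz": [0, 0, 0], "roll": 0, "grip": 0}

```text
time_s: 20.93
position: [0.58, 0.0754, 0.1624]
tcp_rot: [[0.143, 0.99, -0.0], [0.99, -0.143, 0.0], [-0.0, -0.0, -1.0]]
force: [-1.2, -0.2, -1.7]
opening: 0.368
grasp_force: 30.0
```

Call:
move_arm:
  increments:
    - {"xyz": [0, 0, 0], "roll": 0, "grip": 60}
    - {"xyz": [0, 0, 0], "roll": 0, "grip": 60}
    - {"xyz": [0, 0, 0], "roll": 0, "grip": 60}
    - {"xyz": [0, 0, 0], "roll": 0, "grip": 60}
    - {"xyz": [0, 0, -5], "roll": 0, "grip": 60}

```text
time_s: 21.35
position: [0.5798, 0.0754, 0.1671]
tcp_rot: [[0.143, 0.99, -0.001], [0.99, -0.143, -0.0], [-0.0, -0.001, -1.0]]
force: [0.7, 0.2, 1.6]
opening: 0.584
grasp_force: 0.0
```

Call:
move_arm:
  increments:
    - {"xyz": [0, 0, -15], "roll": 0, "grip": 60}
    - {"xyz": [0, 0, -20], "roll": 0, "grip": 60}
    - {"xyz": [-4, 0, -10], "roll": 0, "grip": 0}
    - {"xyz": [-4, 0, -2], "roll": 0, "grip": 0}
    - {"xyz": [-5, 0, 0], "roll": 0, "grip": 0}

```text
time_s: 21.77
position: [0.5787, 0.0622, 0.2155]
tcp_rot: [[0.142, 0.99, 0.002], [0.99, -0.142, -0.0], [-0.0, 0.002, -1.0]]
force: [-0.4, -0.8, -0.8]
opening: 0.455
grasp_force: 0.0
```

Call:
move_arm:
  increments:
    - {"xyz": [0, 0, 0], "roll": 0, "grip": 0}
    - {"xyz": [0, 0, 0], "roll": 0, "grip": 0}
    - {"xyz": [0, 0, 0], "roll": 0, "grip": 0}
    - {"xyz": [0, 0, 0], "roll": 0, "grip": 0}
    - {"xyz": [0, 0, 0], "roll": 0, "grip": 0}

```text
time_s: 22.18
position: [0.578, 0.0626, 0.2139]
tcp_rot: [[0.142, 0.99, -0.001], [0.99, -0.142, 0.0], [-0.0, -0.001, -1.0]]
force: [0.0, -0.1, 0.2]
opening: 0.081
grasp_force: 0.0
```

Run:
```python
from h import *
st=bot.read_state(); print(np.round(st["position"],4),st["opening"],st["time_s"])
for c in ("scene","wrist"):
    p,d=bot.capture(c); W=cloud(c,d,st); topface("fresh_cassette",c,W)
```

```text
[0.578  0.0626 0.2139] 0.0807100944589299 22.1833
fresh_cassette scene 0.79 ztop 184.6 c 576.0 60.0 sides 89.5 32.6 xaxis yaw -8.6 479
fresh_cassette wrist 0.6 ztop 183.9 c 576.4 63.4 sides 89.7 32.1 xaxis yaw -8.0 5566
```

Call:
move_arm:
  increments:
    - {"xyz": [0, -1.5, 10], "roll": 0, "grip": 0}
    - {"xyz": [0, 0, 8], "roll": 0, "grip": 0}
    - {"xyz": [0, 0, 4], "roll": 0, "grip": 0}
    - {"xyz": [0, 0, 3], "roll": 0, "grip": 0}
    - {"xyz": [0, 0, 3], "roll": 0, "grip": 0}

```text
time_s: 22.8
position: [0.5765, 0.0628, 0.1857]
tcp_rot: [[0.142, 0.99, -0.001], [0.99, -0.142, 0.0], [-0.0, -0.001, -1.0]]
force: [-0.2, 0.2, -0.3]
opening: 0.005
grasp_force: 0.0
```

Call:
move_arm:
  increments:
    - {"xyz": [0, 0, 3], "roll": 0, "grip": 0}
    - {"xyz": [0, 0, 3], "roll": 0, "grip": 0}
    - {"xyz": [0, 0, 3], "roll": 0, "grip": 0}
    - {"xyz": [0, 0, 3], "roll": 0, "grip": 0}
    - {"xyz": [0, 0, 3], "roll": 0, "grip": 0}

```text
time_s: 23.22
position: [0.578, 0.0626, 0.1733]
tcp_rot: [[0.142, 0.99, 0.003], [0.99, -0.142, -0.0], [0.0, 0.003, -1.0]]
force: [-1.5, 0.1, 9.3]
opening: 0.007
grasp_force: 4.5
```

Call:
move_arm:
  increments:
    - {"xyz": [0, 0, 3], "roll": 0, "grip": 0}
    - {"xyz": [0, 0, 3], "roll": 0, "grip": 0}
    - {"xyz": [0, 0, 3], "roll": 0, "grip": 0}
    - {"xyz": [0, 0, 3], "roll": 0, "grip": 0}
    - {"xyz": [0, 0, 3], "roll": 0, "grip": 0}

```text
time_s: 23.63
position: [0.5781, 0.0626, 0.1586]
tcp_rot: [[0.142, 0.99, 0.004], [0.99, -0.142, -0.0], [0.0, 0.004, -1.0]]
force: [-1.8, -0.0, 9.7]
opening: 0.009
grasp_force: 5.2
```

Call:
move_arm:
  increments:
    - {"xyz": [0, 0, 3], "roll": 0, "grip": 0}
    - {"xyz": [0, 0, 3], "roll": 0, "grip": 0}
    - {"xyz": [0, 0, 3], "roll": 0, "grip": 0}
    - {"xyz": [0, 0, 3], "roll": 0, "grip": 0}
    - {"xyz": [0, 0, 3], "roll": 0, "grip": 0}

```text
time_s: 24.05
position: [0.5782, 0.0626, 0.1438]
tcp_rot: [[0.142, 0.99, 0.004], [0.99, -0.142, -0.001], [0.0, 0.004, -1.0]]
force: [-1.8, -0.2, 12.3]
opening: 0.005
grasp_force: 5.9
```

Call:
move_arm:
  increments:
    - {"xyz": [0, 0, 3], "roll": 0, "grip": 0}
    - {"xyz": [0, 0, 1.5], "roll": 0, "grip": 0}
    - {"xyz": [0, 0, 0], "roll": 0, "grip": 0}

```text
time_s: 24.3
position: [0.5779, 0.0626, 0.139]
tcp_rot: [[0.142, 0.99, 0.003], [0.99, -0.142, -0.0], [0.0, 0.003, -1.0]]
force: [-1.9, -0.4, 8.6]
opening: 0.006
grasp_force: 4.7
```

Call:
move_arm:
  increments:
    - {"xyz": [0, 0, -5], "roll": 0, "grip": 0}
    - {"xyz": [0, 0, -10], "roll": 0, "grip": 0}
    - {"xyz": [0, 0, -25], "roll": 0, "grip": 0}
    - {"xyz": [0, 0, -35], "roll": 0, "grip": 0}
    - {"xyz": [0, 0, -40], "roll": 0, "grip": 0}

```text
time_s: 24.72
position: [0.5755, 0.0628, 0.2518]
tcp_rot: [[0.143, 0.99, -0.004], [0.99, -0.143, 0.0], [-0.0, -0.004, -1.0]]
force: [1.3, -0.2, -0.1]
opening: 0.005
grasp_force: 0.0
```

Call:
move_arm:
  increments:
    - {"xyz": [0, 0, 0], "roll": 0, "grip": 0}
    - {"xyz": [0, 0, 0], "roll": 0, "grip": 0}
    - {"xyz": [0, 0, 0], "roll": 0, "grip": 0}
    - {"xyz": [0, 0, 0], "roll": 0, "grip": 0}
    - {"xyz": [0, 0, 0], "roll": 0, "grip": 0}

```text
time_s: 25.13
position: [0.5756, 0.0628, 0.2503]
tcp_rot: [[0.143, 0.99, -0.004], [0.99, -0.143, 0.0], [-0.0, -0.004, -1.0]]
force: [0.9, 0.5, -0.6]
opening: 0.006
grasp_force: 0.0
```

Run:
```python
from h import *
st=bot.read_state(); print(np.round(st["position"],4),st["force"],st["time_s"])
for c in ("scene","wrist"):
    p,d=bot.capture(c); W=cloud(c,d,st); topface("fresh_cassette",c,W)
    try: topface("spent_cassette",c,W); topface("oil_bottle",c,W); topface("size_cone",c,W); topface("flux_jar",c,W)
    except Exception as e: print(e)
    if c=="scene": save("end.png",p)
```

```text
[0.5756 0.0628 0.2503] [ 0.93514093  0.49608358 -0.55731577] 25.1333
fresh_cassette scene 0.94 ztop 147.6 c 576.3 61.1 sides 93.2 32.9 xaxis yaw -8.8 499
spent_cassette scene 0.86 ztop 116.3 c 535.9 233.7 sides 34.7 94.5 xaxis yaw 16.0 393
oil_bottle scene 0.85 ztop 113.1 c 377.8 -79.2 sides 19.1 20.6 xaxis yaw 57.5 82
size_cone scene 0.88 ztop 161.6 c 442.1 256.5 sides 9.0 10.6 xaxis yaw 59.9 27
flux_jar scene 0.82 ztop 76.4 c 416.3 -226.0 sides 37.1 37.4 xaxis yaw 23.9 388
fresh_cassette wrist 0.66 ztop 21.4 c 533.4 231.0 sides 63.3 97.1 xaxis yaw 16.5 899
spent_cassette wrist 0.69 ztop 115.1 c 540.5 215.7 sides 32.0 48.3 xaxis yaw 15.9 3054
oil_bottle wrist 0.74 ztop 77.0 c 379.5 -52.5 sides 6.0 28.3 xaxis yaw 83.7 162
size_cone wrist 0.86 ztop 83.7 c 442.8 252.2 sides 20.4 5.7 xaxis yaw -84.5 195
```

View pics/end.png

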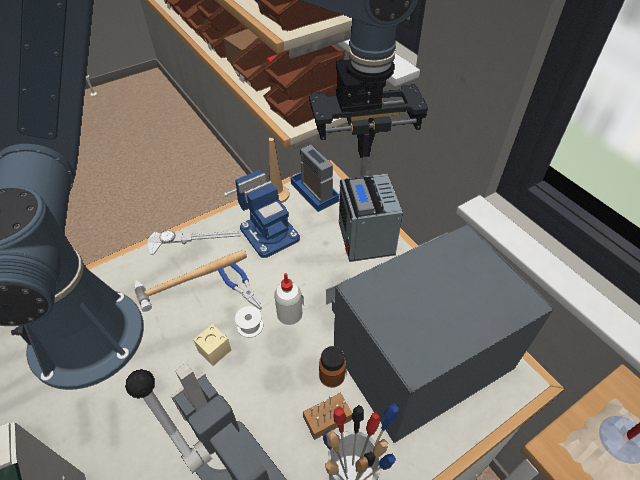

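The end picture shows the fresh cassette seated flush-ish in the box at (362,195), the spent one upright in the tray at (318,172), and the bottle, jar and cone where they were. One check that its height is steady at about 151 mm.

Run:
```python
from h import *
for i in range(2):
    p,d=bot.capture("scene"); W=cloud("scene",d); m=bot.trace("fresh_cassette","scene")[0]["mask"]&~np.isnan(W[...,0]); z=W[m][:,2]*1000
    print(np.percentile(z,[5,25,50,75,90,97]).round(1), np.histogram(z,bins=[120,135,138,141,144,147,149,151,153,156,170,190])[0])
```

```text
[137.8 145.9 147.4 148.4 149.2 150.2] [ 15  16  31  38 139 269  81   5   0   0   0]
[138.8 146.  147.4 148.5 149.3 149.9] [  6  16  27  28 151 254  86   1   0   0   0]
```

Run:
```python
from h import *
ims=[]
for c in ("scene","top"):
    p,d=bot.capture(c); W=cloud(c,d); 
    f=W.reshape(-1,3)*1000; f=f[~np.isnan(f[:,0])]
    q=f[:,:2]-[576.2,62]; a=np.radians(-8.2); u=q@[np.cos(a),np.sin(a)]; v=q@[-np.sin(a),np.cos(a)]
    for n,s in (("top",(abs(u)<11)&(abs(v)<38)&(f[:,2]<170)&(f[:,2]>130)),("rim+x",(u>35)&(u<65)&(abs(v)<50)&(f[:,2]<170)&(f[:,2]>120))):
        if s.sum()<20: print(c,n,"few");continue
        A=np.c_[u[s],v[s],np.ones(s.sum())]; z=f[s,2]; k=np.linalg.lstsq(A,z,rcond=None)[0]; r=z-A@k
        print(c,n,s.sum(),"z0",k[2].round(1),"slopes",k[:2].round(3),"res",r.std().round(2),"med",np.median(z).round(1))
    ims.append(p)
save("z.png",cv2.resize(ims[0][150:270,310:430],(600,600),interpolation=cv2.INTER_CUBIC))
```

```text
scene top 288 z0 148.1 slopes [-0.003  0.002] res 1.23 med 148.1
scene rim+x 500 z0 139.3 slopes [ 0.007 -0.001] res 1.32 med 139.5
top top few
top rim+x 77 z0 136.8 slopes [-0.012 -0.075] res 1.47 med 139.6
```

View pics/z.png

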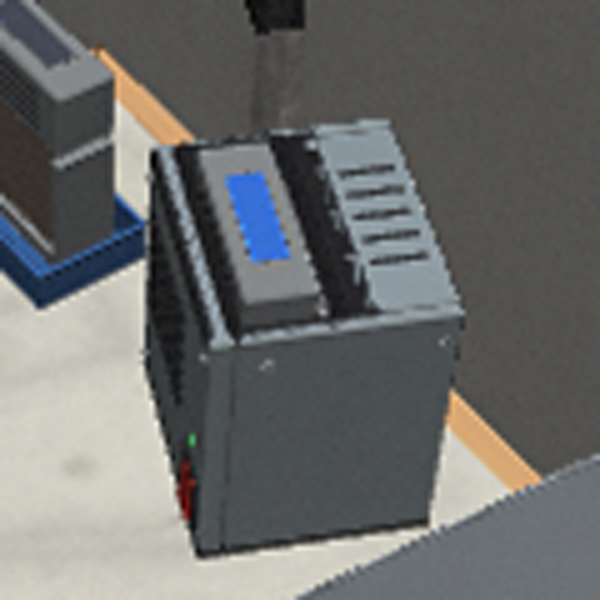

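The picture shows it level, but about 2–3 mm lower than a latched cassette should stand. It may still be creeping up, so I'll let a second pass and measure again.

Call:
move_arm:
  increments:
    - {"xyz": [0, 0, -10], "roll": 0, "grip": 0}
    - {"xyz": [0, 0, -5], "roll": 0, "grip": 0}
    - {"xyz": [0, 0, 0], "roll": 0, "grip": 0}
    - {"xyz": [0, 0, 0], "roll": 0, "grip": 0}
    - {"xyz": [0, 0, 0], "roll": 0, "grip": 0}

```text
time_s: 26.45
position: [0.5767, 0.0627, 0.2672]
tcp_rot: [[0.142, 0.99, 0.0], [0.99, -0.142, -0.0], [0.0, 0.0, -1.0]]
force: [0.5, -0.5, -1.0]
opening: 0.004
grasp_force: 0.0
```

Call:
move_arm:
  increments:
    - {"xyz": [0, 0, 0], "roll": 0, "grip": 0}
    - {"xyz": [0, 0, 0], "roll": 0, "grip": 0}
    - {"xyz": [0, 0, 0], "roll": 0, "grip": 0}
    - {"xyz": [0, 0, 0], "roll": 0, "grip": 0}
    - {"xyz": [0, 0, 0], "roll": 0, "grip": 0}

```text
time_s: 26.87
position: [0.5767, 0.0628, 0.2669]
tcp_rot: [[0.143, 0.99, -0.0], [0.99, -0.143, 0.0], [-0.0, -0.0, -1.0]]
force: [-0.6, -0.5, 0.2]
opening: 0.006
grasp_force: 0.0
```

```bash
cat > m.py <<'E'
from h import *
for c in ("scene","wrist","scene"):
    st=bot.read_state(); p,d=bot.capture(c); W=cloud(c,d,st)
    f=W.reshape(-1,3)*1000; f=f[~np.isnan(f[:,0])]
    q=f[:,:2]-[576.2,62]; a=np.radians(-8.2); u=q@[np.cos(a),np.sin(a)]; v=q@[-np.sin(a),np.cos(a)]
    for n,s in (("top",(abs(u)<11)&(abs(v-8)<30)&(f[:,2]<190)&(f[:,2]>130)),("rim",(u>35)&(u<65)&(abs(v)<50)&(f[:,2]<150)&(f[:,2]>130))):
        print(c,n,s.sum(),np.median(f[s,2]).round(2) if s.sum() else None,end=" ")
    print(st["time_s"])
E
python3 m.py
```

```text
scene top 226 148.11 scene rim 502 139.57 26.8667
wrist top 2379 147.59 wrist rim 3946 139.19 26.9167
scene top 223 147.99 scene rim 507 139.6 26.9667
```

It is steady at 8.5 mm above the rim against the stated 11. A light press that stays well short of the toggling depth will tell latched from jammed.

Call:
move_arm:
  increments:
    - {"xyz": [0, 0, 30], "roll": 0, "grip": 0}
    - {"xyz": [0, 0, 35], "roll": 0, "grip": 0}
    - {"xyz": [0, 0, 25], "roll": 0, "grip": 0}
    - {"xyz": [0, 0, 14], "roll": 0, "grip": 0}
    - {"xyz": [0, 0, 8], "roll": 0, "grip": 0}

```text
time_s: 27.43
position: [0.5753, 0.0628, 0.1526]
tcp_rot: [[0.143, 0.99, -0.004], [0.99, -0.143, 0.0], [-0.0, -0.004, -1.0]]
force: [0.3, 0.1, 0.5]
opening: 0.005
grasp_force: 0.0
```

Call:
move_arm:
  increments:
    - {"xyz": [0, 0, 0], "roll": 0, "grip": 0}
    - {"xyz": [0, 0, 2], "roll": 0, "grip": 0}
    - {"xyz": [0, 0, 2], "roll": 0, "grip": 0}
    - {"xyz": [0, 0, 2], "roll": 0, "grip": 0}
    - {"xyz": [0, 0, 0], "roll": 0, "grip": 0}

```text
time_s: 27.85
position: [0.5772, 0.0627, 0.1497]
tcp_rot: [[0.142, 0.99, 0.001], [0.99, -0.142, -0.0], [0.0, 0.001, -1.0]]
force: [-0.3, 0.6, -0.0]
opening: 0.008
grasp_force: 0.0
```

Call:
move_arm:
  increments:
    - {"xyz": [0, 0, 1], "roll": 0, "grip": 0}
    - {"xyz": [0, 0, 1], "roll": 0, "grip": 0}
    - {"xyz": [0, 0, 0], "roll": 0, "grip": 0}

```text
time_s: 28.1
position: [0.5774, 0.0627, 0.1483]
tcp_rot: [[0.142, 0.99, 0.002], [0.99, -0.142, -0.0], [0.0, 0.002, -1.0]]
force: [-1.1, 0.1, 5.1]
opening: 0.001
grasp_force: 2.5
```

Call:
move_arm:
  increments:
    - {"xyz": [0, 0, 1], "roll": 0, "grip": 0}
    - {"xyz": [0, 0, 1], "roll": 0, "grip": 0}
    - {"xyz": [0, 0, 0], "roll": 0, "grip": 0}

```text
time_s: 28.35
position: [0.5778, 0.0627, 0.147]
tcp_rot: [[0.142, 0.99, 0.003], [0.99, -0.142, -0.0], [0.0, 0.003, -1.0]]
force: [-1.3, -0.3, 8.1]
opening: 0.004
grasp_force: 4.2
```

Call:
move_arm:
  increments:
    - {"xyz": [0, 0, -3], "roll": 0, "grip": 0}
    - {"xyz": [0, 0, -12], "roll": 0, "grip": 0}
    - {"xyz": [0, 0, -30], "roll": 0, "grip": 0}
    - {"xyz": [0, 0, -40], "roll": 0, "grip": 0}
    - {"xyz": [0, 0, -30], "roll": 0, "grip": 0}

```text
time_s: 28.77
position: [0.5771, 0.0627, 0.2623]
tcp_rot: [[0.143, 0.99, 0.001], [0.99, -0.143, -0.0], [0.0, 0.001, -1.0]]
force: [1.5, -0.0, 0.5]
opening: 0.007
grasp_force: 0.0
```

Call:
move_arm:
  increments:
    - {"xyz": [0, 0, 0], "roll": 0, "grip": 0}
    - {"xyz": [0, 0, 0], "roll": 0, "grip": 0}
    - {"xyz": [0, 0, 0], "roll": 0, "grip": 0}
    - {"xyz": [0, 0, 0], "roll": 0, "grip": 0}
    - {"xyz": [0, 0, 0], "roll": 0, "grip": 0}

```text
time_s: 29.18
position: [0.5757, 0.0628, 0.2583]
tcp_rot: [[0.143, 0.99, -0.004], [0.99, -0.143, 0.0], [-0.0, -0.004, -1.0]]
force: [1.0, 1.6, 0.6]
opening: 0.005
grasp_force: 0.0
```

```bash
python3 m.py
```

```text
scene top 220 148.11 scene rim 508 139.6 29.1833
wrist top 2533 147.6 wrist rim 4062 139.16 29.2333
scene top 225 148.04 scene rim 505 139.58 29.2833
```

It came back to exactly the same height, which suggests a firm stop. One more press, a bit deeper but still short of 0.041, to be sure it isn't jammed by friction.

Call:
move_arm:
  increments:
    - {"xyz": [0, 0, 30], "roll": 0, "grip": 0}
    - {"xyz": [0, 0, 35], "roll": 0, "grip": 0}
    - {"xyz": [0, 0, 22], "roll": 0, "grip": 0}
    - {"xyz": [0, 0, 12], "roll": 0, "grip": 0}
    - {"xyz": [0, 0, 6], "roll": 0, "grip": 0}

```text
time_s: 29.75
position: [0.575, 0.0628, 0.1521]
tcp_rot: [[0.143, 0.99, -0.005], [0.99, -0.143, 0.0], [-0.0, -0.005, -1.0]]
force: [0.1, -0.2, 0.2]
opening: 0.002
grasp_force: 0.0
```

Call:
move_arm:
  increments:
    - {"xyz": [0, 0, 2], "roll": 0, "grip": 0}
    - {"xyz": [0, 0, 2], "roll": 0, "grip": 0}
    - {"xyz": [0, 0, 2], "roll": 0, "grip": 0}
    - {"xyz": [0, 0, 2], "roll": 0, "grip": 0}
    - {"xyz": [0, 0, 0], "roll": 0, "grip": 0}

```text
time_s: 30.17
position: [0.5777, 0.0627, 0.1484]
tcp_rot: [[0.142, 0.99, 0.003], [0.99, -0.142, -0.0], [0.0, 0.003, -1.0]]
force: [0.9, -0.7, 2.5]
opening: 0.005
grasp_force: 0.9
```

Call:
move_arm:
  increments:
    - {"xyz": [0, 0, 1.5], "roll": 0, "grip": 0}
    - {"xyz": [0, 0, 1.5], "roll": 0, "grip": 0}
    - {"xyz": [0, 0, 0], "roll": 0, "grip": 0}

```text
time_s: 30.42
position: [0.5781, 0.0627, 0.1463]
tcp_rot: [[0.142, 0.99, 0.004], [0.99, -0.142, -0.0], [0.0, 0.004, -1.0]]
force: [-1.7, -0.1, 8.5]
opening: 0.004
grasp_force: 4.1
```

Call:
move_arm:
  increments:
    - {"xyz": [0, 0, 0.5], "roll": 0, "grip": 0}
    - {"xyz": [0, 0, 0], "roll": 0, "grip": 0}

```text
time_s: 30.58
position: [0.5782, 0.0626, 0.1461]
tcp_rot: [[0.142, 0.99, 0.004], [0.99, -0.142, -0.0], [0.0, 0.004, -1.0]]
force: [-0.9, 0.0, 8.6]
opening: 0.006
grasp_force: 4.5
```

Call:
move_arm:
  increments:
    - {"xyz": [0, 0, -3], "roll": 0, "grip": 0}
    - {"xyz": [0, 0, -12], "roll": 0, "grip": 0}
    - {"xyz": [0, 0, -30], "roll": 0, "grip": 0}
    - {"xyz": [0, 0, -40], "roll": 0, "grip": 0}
    - {"xyz": [0, 0, -30], "roll": 0, "grip": 0}

```text
time_s: 31.0
position: [0.5772, 0.0627, 0.2612]
tcp_rot: [[0.143, 0.99, 0.002], [0.99, -0.143, -0.0], [0.0, 0.002, -1.0]]
force: [1.0, 0.1, 0.1]
opening: 0.004
grasp_force: 0.0
```

Call:
move_arm:
  increments:
    - {"xyz": [0, 0, 0], "roll": 0, "grip": 0}
    - {"xyz": [0, 0, 0], "roll": 0, "grip": 0}
    - {"xyz": [0, 0, 0], "roll": 0, "grip": 0}
    - {"xyz": [0, 0, 0], "roll": 0, "grip": 0}
    - {"xyz": [0, 0, 0], "roll": 0, "grip": 0}

```text
time_s: 31.42
position: [0.5757, 0.0628, 0.2569]
tcp_rot: [[0.143, 0.99, -0.003], [0.99, -0.143, 0.0], [-0.0, -0.003, -1.0]]
force: [-0.4, 0.7, -0.2]
opening: 0.003
grasp_force: 0.0
```

```bash
python3 m.py
```

```text
scene top 216 148.04 scene rim 505 139.65 31.4167
wrist top 2553 147.72 wrist rim 4061 139.19 31.4667
scene top 228 148.21 scene rim 499 139.57 31.5167
```

It moves freely at about 8.6 N, which is the spring alone, and returned to the same height both times. So it is latched, not jammed. Handing in.

```bash
python3 -c "
from rig import bot
print(bot.hand_in())"
```

```text
the job is handed in; nothing more can be done
None
```

I handed the job in at about 31.5 s: the spent cassette stands upright in the blue tray, the fresh one holds down in the extractor (about 8.5 mm above the rim, not the stated 11, and it returned to that height after two test presses), and the bottle, jar and cone are unmoved; the verdict was not shown.

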